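Hang the lift-off door of the bench spark guard

TASK

Take the lift-off door out of its leaning rack and hang it on the spark guard: lower it until both hinge knuckles are fully down on their pins, and only then let go. Leave the door shut across the guard's front opening, and leave the other things on the bench alone.

Things in the scene. Friction and masses are not known exactly. Their poses are not given: they have to be found in the camera images.
- door: Loose lift-off door, 0.35-0.6 kg: aluminium sheet 5 thick, 130 wide, 140 high (mm), with a grip tab (10 thick, 50 wide, 45 high) rising in its plane from mid top edge, knuckles on its +y edge. Origin: tab centre. x normal to the sheet, y along the width to the knuckles, z up the sheet; sheet spans y -65..65, z -162.5..-22.5. Starts leaning in the rack, top tilted 32 degrees to the robot.
- knuckle_low (a point): On the door: centre of the lower mouth of the lower hinge knuckle (door x 0, y +89, z -152.5 mm), axes as the door. Knuckle: open steel tube along z, 20 mm long, 19 mm outside, 12 mm bore.
- knuckle_up (a point): On the door: centre of the lower mouth of the upper hinge knuckle (door x 0, y +89, z -52.5 mm), a tube like the lower one and on the same axis.
- guard: Fixed spark guard: grey sheet-metal box 254 wide (y), 200 deep, 165 high (mm), open on top and at the front (-x, robot side), clamped work inside. Origin: on the table, mid front opening, in the plane of the shut door's sheet. x into the box, y to the hinge side, z up. Hung door: tab centre 192.5 mm above the table; swings freely, out to -x only.
- hinge_low (a point): On the guard: NOMINAL centre of the lower pin's shoulder (guard x 0, y +89, z 40 mm). Both pins stand upright on one line: 9 mm thick, 20 mm long above the shoulder, top 6 mm tapering to 5 mm. Their carrier is bolted through slots: the real pin line is up to 12 mm to either side along guard y. This offset is not in the readings: see or feel it. x and heights are true.
- hinge_up (a point): On the guard: NOMINAL centre of the upper pin's shoulder, 100 mm above the lower (z 140 mm), with the same unmeasured offset. A bracket arm (8 thick, 18 deep, mm) under each pin runs to +y to an upright bar 17 mm from the pin line. The upper bracket blocks the lower knuckle from straight above: bring the door in from the front, raised 22 to 60 mm over its hung height. Off line, a knuckle may also slip down beside its pin.
- stop (a point): On the guard's -y side: front face of the door stop, a strip 90 mm wide, 165 mm high, 5 mm behind the plane of the guard's origin. This point: guard x +5, y -60, z 120 mm. The free edge of the shut door rests against it or just before it.
- rack: Fixed steel rack, base 150 x 150 x 8 mm. Origin: centre of its base, on the table; z up, yaw as the leaning door's. The door's tab centre is 45 mm to its -x, 165 mm up; bottom edge on a ledge with an 8 mm lip, front (-x) face on a plate that ends 35 mm below the sheet's top edge. It draws out upward along its own plane.
- hammer: Bystander, to be left alone: claw-less bench hammer lying flat. Origin: middle of its length, underside.
- spanner: Bystander, to be left alone: steel spanner lying flat. Origin: middle of its length, underside.
- wirebrush: Bystander, to be left alone: hand brush lying flat. Origin: middle of its length, underside.
- offcut: Bystander, to be left alone: steel offcut block 40 x 40 x 30 mm. Origin: centre of its underside.
- spray: Bystander, to be left alone: bare metal spray can standing upright, 52 mm across, 150 mm tall. Origin: centre of its underside.
- channel: Bystander, to be left alone: length of steel channel 120 x 40 x 30 mm, open side up. Origin: centre of its underside.
- collar: Bystander, to be left alone: steel collar 60 mm across, 20 mm high. Origin: centre of its underside.
There are look-alikes about, which are no part of the job. Of the things shaped like the door, the aluminium one is meant.

How it is judged (in metres and radians):
On the way:
1. both knuckles fully down on their pins while the gripper still holds the door (x of knuckle_low in the frame of guard between -0.006 and 0.006 m and y of knuckle_low in the frame of guard between 0.073 and 0.105 m and z of knuckle_low in the frame of guard between 0.037 and 0.044 m and x of knuckle_up in the frame of guard between -0.006 and 0.006 m and y of knuckle_up in the frame of guard between 0.073 and 0.105 m and z of knuckle_up in the frame of guard between 0.137 and 0.144 m and angle between door's own z axis and vertical below 0.06 rad and contact force between door and the fingers above 1 N), for 0.1 s.
At the end, for the whole second after the job is handed in: The door hangs upright (within 0.06 rad) with both knuckles on their pins, lower mouths within -3/+4 mm of the pin shoulders and on the pin line, and stands shut: within 0.1 rad of the plane of the guard's front opening (x of knuckle_low in the frame of guard between -0.006 and 0.006 m and y of knuckle_low in the frame of guard between 0.073 and 0.105 m and z of knuckle_low in the frame of guard between 0.037 and 0.044 m and x of knuckle_up in the frame of guard between -0.006 and 0.006 m and y of knuckle_up in the frame of guard between 0.073 and 0.105 m and z of knuckle_up in the frame of guard between 0.137 and 0.144 m and angle between door's own z axis and vertical below 0.06 rad and angle between the x axis of door and the x axis of guard, either way round below 0.1 rad and y of door in the frame of guard below 0.03 m); the robot touches nothing.
It fails at once if one of the other loose things on the bench is moved more than 40 mm (distance of any of hammer, spanner, wirebrush, offcut, spray, channel, collar from where it was at the start of the episode above 0.04 m).
It also fails if it takes over 69 s, if anything falls off the work surface, if the arm or the gripper's body presses on something with over 40 N, if the wrist force passes 120 N, or if a joint passes its speed limit or range.

ROBOT

A 6-joint arm with a two-finger parallel gripper is mounted at the origin on the work surface. World frame = base frame: x ahead of the robot, y to its left, z up, the work surface at z = 0. Lengths are in m, angles in degrees, forces in N, time in s.
With the tool pointing down it reaches from about 0.25 to 0.725 m from the base axis. Payload 9.7 kg.
Tool frame: the origin (TCP) lies between the finger pads; the fingertips stand 11 mm ahead of it and the grasp point (between the pads) lies 8 mm behind it; z points along the fingers, x is the direction in which the jaws open and shut, and the axes are right-handed (so a half turn about z gives the same grasp; the last joint's range is limited). The gripper opens to 85 mm and grips with 20 to 120 N. Pads are 22 mm wide; open, the fingers measure 114 mm over their backs; the gripper's body (76 mm by 85 mm) begins 54 mm behind the grasp point. The pads swing forward as they close: fully open they stand 13 mm farther back than shut.
Start: joints at [70.646, 4.979, 10.078, 95.1, 0, 90], TCP at [0.182, 0.519, 0.242] pointing down, gripper open.
Joint ranges: [-179.16, 179.16], [-48.56, 103.87], [-65.8, 70.77], [-126.05, 130.52], [-82.76, 87.17], [-180, 180]. Speed limits (degrees/s): [127.2, 127.2, 147.25, 180, 180, 180].

INTERFACE

Orientations are given as [roll, pitch, yaw] about the fixed x, y, z axes, in that order (R = Rz(yaw) Ry(pitch) Rx(roll)).
In Python, from workcell import get_obs, camera, job_done gives the robot as it stands.
- The arm moves only by the tool arm_command, never from a script. Its argument "increments" is a list of rows, each a list of 2 entries, a list of its own where there are three numbers: the shift along the tool's x, y, z in units of 25 mm (1.0 is 25 mm), then the turn about the tool's z in units of 6 degrees (1.0 is 6 degrees). In form: [[[dx, dy, dz], roll], ...]. A call has 1 to 5 rows; each row is the pose to reach, as a shift and turn from the pose measured when the call began, along the tool's axes at that moment; what a row does not reach only later rows make up. A row lasts 1/10 s, in which the tool goes at most 50 mm and 8.59 degrees, less where a joint would pass 70% of its speed; a pose out of reach is approached as far as the arm can. A call with a gripper value outside its range is refused whole. "claw" is the closure, from -1 (fully open) to 1 (shut), so that 0 is half open, set as the call begins (left out, the last holds). The fingers move at their own pace and stop on an object; "force" is the grip in N (left out, the last holds). Time passes only in rows, so rows that repeat a pose let the fingers close. It gives the time, the measured TCP pose, the force and the opening at its end, in the units of the state.
- get_obs(): the state, without advancing time (a new reading comes with each control period).
- camera(name): name is "side" or "top"; returns a dict with "frame" (400x640x3 uint8, red, green, blue), "range_z" (400x640 float32, m along the optical axis (not along the pixel's ray), 0 where there is no reading), "K" (3x3 intrinsics, pixels), "R" (3x3) and "t" (3): a world point X has camera coordinates R X + t. Camera axes: x right, y down, z forward; pixel columns grow to the right and rows downward; lengths in m; the calibration is good to about 2 mm. A picture is of the moment at which its call begins.
- job_done(): hands the job in, once; it reports no verdict.
The state is a dict: "time": time; "q": joint angles; "qd": joint speeds; "joint_efforts": joint torques, N m; "ee_pos": TCP position; "tcp_rot": TCP orientation; "wrist_force": force on the tool from outside, world axes, zero at the start; "torque": the same for the moment, N m; "opening": finger opening in m.
Only numpy, scipy, OpenCV 4.12 (cv2) and the standard library are available. Lean on these libraries where they do the work, as an engineer would, in place of code of your own. Each camera call takes 0.05 s, during which the arm holds its last target.

## Working session

There is one attempt and no reset: what is moved stays moved. The work goes in short steps, Python scripts to look and compute and a tool call to move; the robot and the scene stay as the last step left them, time stands still between calls to the robot, and variables do not carry over. Pictures are saved under pics/ and viewed, and the job is handed in when it is done.

Besides the shell and the picture viewer there is one more tool, called after ">>>" as name(argument=value, ...) on one line, values as JSON. arm_command: Moves the arm, as the interface text tells. Its arguments: {"type":"object","properties":{"increments":{"type":"array"},"claw":{"type":"number"},"force":{"type":"number"}},"required":["increments"]}

```bash
mkdir -p pics; ls; python3 - <<'E'
from workcell import get_obs,camera
import cv2,numpy as np
print(get_obs())
for n in ["side","top"]:
    c=camera(n); cv2.imwrite(f"pics/{n}0.png",c["frame"][:,:,::-1]); np.savez(f"{n}0.npz",**c)
    print(n,c["K"],c["R"],c["t"], -c["R"].T@c["t"])
E
```

```text
pics
{'time': 0.0, 'q': array([7.06454270e+01, 5.01256701e+00, 1.00330058e+01, 9.50998126e+01,
       1.26634071e-03, 9.00010713e+01]), 'qd': array([ 0.05177281,  0.01097935,  0.07957321, -0.05281691,  0.03858675,
        0.02381396]), 'joint_efforts': array([-5.17463450e-04, -5.20390999e+01,  4.64802575e+01,  1.65485730e-02,
       -4.02675278e-05,  7.07916158e-06]), 'ee_pos': array([0.18219761, 0.51870869, 0.24155602]), 'tcp_rot': array([-1.79998735e+02,  7.93738360e-02,  7.06443556e+01]), 'wrist_force': array([0.39598175, 0.76600516, 0.608436  ]), 'torque': array([ 0.01033217,  0.00686443, -0.00056009]), 'opening': 0.08532363009663464}
side [[369.42943077   0.         322.9114614 ]
 [  0.         369.42943077 195.66827102]
 [  0.           0.           1.        ]] [[ 0.71034722 -0.70384457  0.00310653]
 [-0.47795042 -0.48559669 -0.73195577]
 [ 0.51669162  0.51845798 -0.68134506]] [-0.4278811   0.31388573  1.11209115] [-0.12064221 -0.72531245  0.98879752]
top [[436.97492302   0.         321.98871605]
 [  0.         436.97492302 202.12500679]
 [  0.           0.           1.        ]] [[ 0.08059354 -0.99674402  0.00245557]
 [-0.9707295  -0.07904882 -0.22679402]
 [ 0.22624969  0.01589444 -0.97393965]] [-0.0861945   0.56764708  1.68121478] [ 0.17760416 -0.06776399  1.76635235]
```

View pics/side0.png

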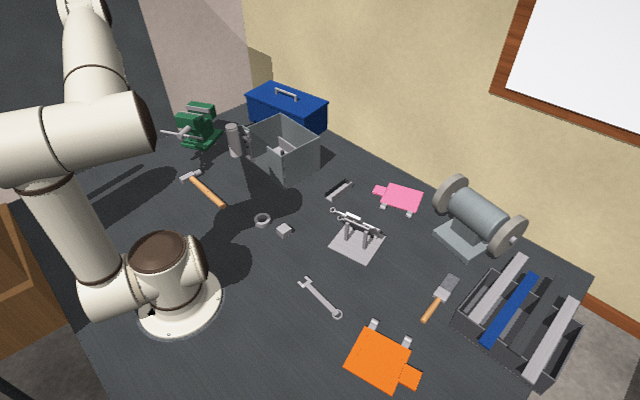

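View pics/top0.png

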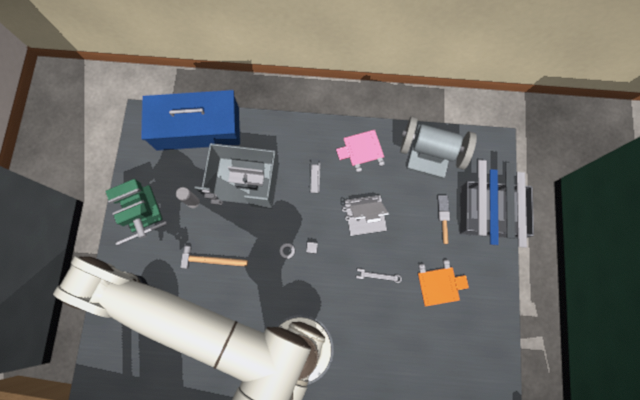

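The side view shows the rack at about (358,240) and the guard at about (283,148). In the top view they are at (365,212) and (240,175). Next I'll zoom in and build point clouds.

```bash
cat > h.py <<'E'
import numpy as np,cv2
def cloud(c):
    d=c["range_z"]; K=c["K"]; v,u=np.indices(d.shape)
    P=np.stack([(u-K[0,2])/K[0,0]*d,(v-K[1,2])/K[1,1]*d,d],-1)
    W=(P-c["t"])@c["R"]; W[d==0]=np.nan
    return W
def proj(c,X):
    p=(c["R"]@np.atleast_2d(X).T).T+c["t"]; q=(c["K"]@p.T).T
    return q[:,:2]/q[:,2:]
def crop(c,u0,v0,u1,v1,s,fn):
    f=c["frame"][v0:v1,u0:u1,::-1]; cv2.imwrite(fn,cv2.resize(f,None,fx=s,fy=s,interpolation=cv2.INTER_CUBIC))
E
python3 - <<'E'
from h import *
s=np.load("side0.npz");t=np.load("top0.npz")
crop(s,310,170,410,270,6,"pics/rs.png");crop(t,320,170,410,260,6,"pics/rt.png")
crop(s,210,90,340,190,6,"pics/gs.png");crop(t,170,130,290,220,6,"pics/gt.png")
W=cloud(t)
for (u,v) in [(345,200),(365,200),(385,215),(365,230),(205,190),(270,200),(277,150),(210,146),(240,175)]:
    print(u,v,W[v,u].round(3))
W=cloud(s)
E
```

```text
345 200 [ 0.602 -0.133  0.011]
365 200 [ 0.601 -0.213  0.044]
385 215 [ 0.556 -0.303 -0.004]
365 230 [ 0.484 -0.223  0.011]
205 190 [0.561 0.404 0.165]
270 200 [0.56  0.165 0.083]
277 150 [0.8   0.171 0.   ]
210 146 [0.739 0.41  0.16 ]
240 175 [0.662 0.303 0.052]
```

View pics/rs.png

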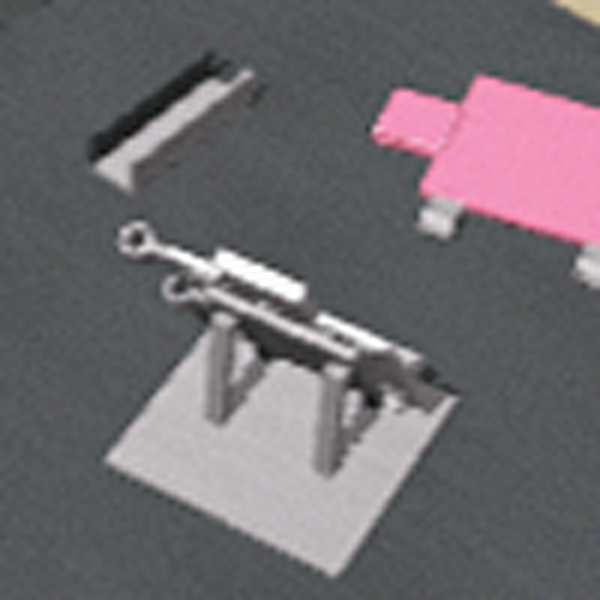

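View pics/rt.png

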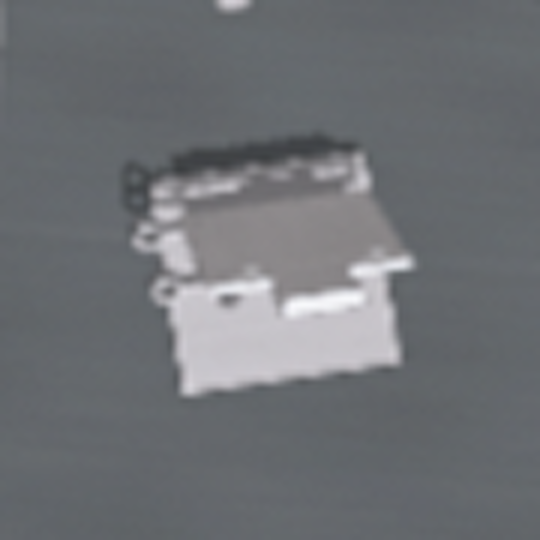

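View pics/gs.png

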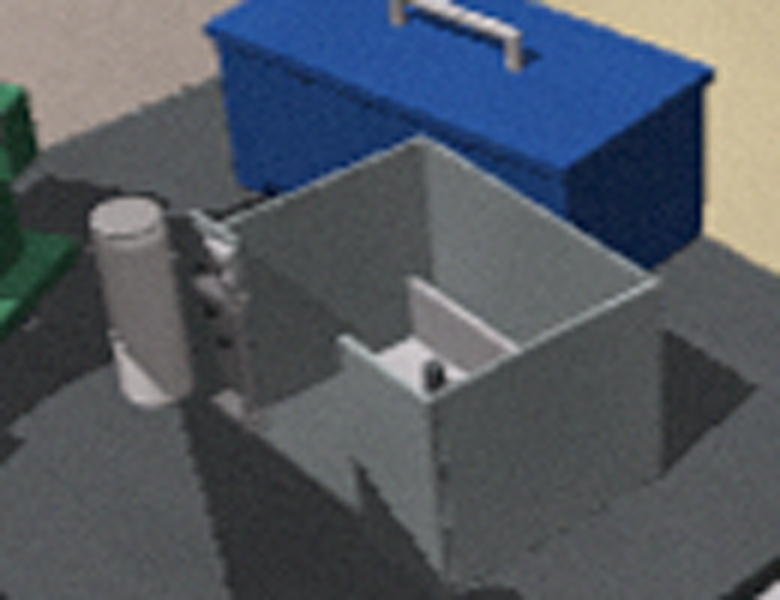

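View pics/gt.png

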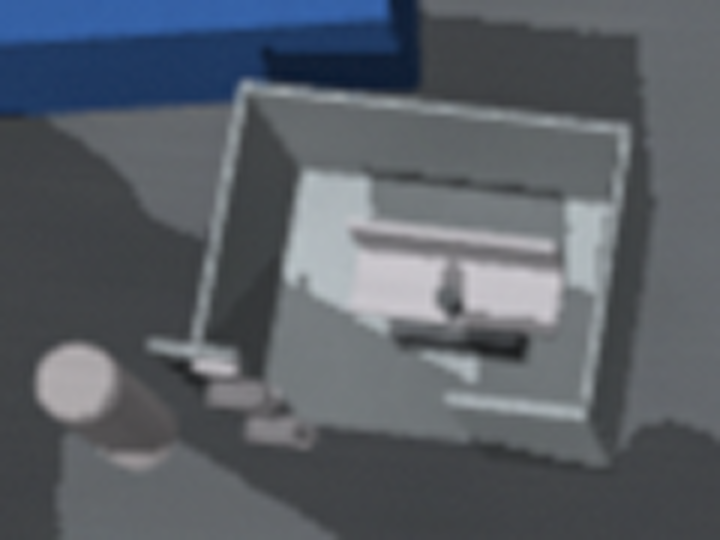

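```bash
python3 - <<'E'
from h import *
s=np.load("side0.npz");t=np.load("top0.npz")
for nm,c in (("side",s),("top",t)):
    W=cloud(c)
    m=(W[...,2]>0.155)&(W[...,2]<0.18)&(W[...,0]>0.5)&(W[...,0]<0.85)&(W[...,1]>0.1)&(W[...,1]<0.46)
    P=W[m]; print(nm,m.sum(), np.median(P[:,2]))
    r=cv2.minAreaRect((P[:,:2]*1000).astype(np.float32)); print("guard rect",r,cv2.boxPoints(r).round(1).tolist())
    # rack base z~8mm
    m=(abs(W[...,2]-0.008)<0.004)&(W[...,0]>0.4)&(W[...,0]<0.65)&(W[...,1]>-0.35)&(W[...,1]<-0.08)
    col=c["frame"].astype(int).mean(-1); m&=(col>120)
    P=W[m]; r=cv2.minAreaRect((P[:,:2]*1000).astype(np.float32)); print("rack",m.sum(),r,cv2.boxPoints(r).round(1).tolist())
    m=(W[...,2]>0.05)&(W[...,0]>0.4)&(W[...,0]<0.65)&(W[...,1]>-0.35)&(W[...,1]<-0.08)
    P=W[m]; print("door pts",m.sum(),P.min(0),P.max(0))
    m=(W[...,2]>0.135)&(W[...,2]<0.16)&(W[...,0]>0.4)&(W[...,0]<0.65)&(W[...,1]>0.35)&(W[...,1]<0.55)
    P=W[m]; print("spray+hinge",m.sum(),P.mean(0),P.min(0),P.max(0))
# table-height bias
for c in (s,t):
    W=cloud(c); P=W[(abs(W[...,2])<0.02)&(W[...,0]>0.3)&(W[...,0]<0.7)&(abs(W[...,1])<0.3)]; print(np.median(P[:,2]),P[:,2].std())
E
```

```text
side 390 0.1618145678813589
guard rect ((641.67236328125, 299.36029052734375), (286.2129211425781, 203.13096618652344), 88.02909088134766) [[535.2000122070312, 159.8000030517578], [738.2999877929688, 152.8000030517578], [748.0999755859375, 438.8999938964844], [545.0999755859375, 445.8999938964844]]
rack 1020 ((542.8497924804688, -223.02700805664062), (151.42901611328125, 150.34225463867188), 13.464638710021973) [[451.70001220703125, -167.60000610351562], [486.70001220703125, -313.79998779296875], [634.0, -278.5], [599.0, -132.3000030517578]]
door pts 492 [ 0.48326574 -0.29640441  0.05036488] [ 0.5858977  -0.12392141  0.18886943]
spray+hinge 236 [0.56772686 0.43646139 0.14691901] [0.5179716  0.36389979 0.13503042] [0.64982773 0.5147835  0.1599901 ]
top 383 0.16293528133019478
guard rect ((693.4011840820312, 309.4212951660156), (299.4904479980469, 305.1274719238281), 89.77314758300781) [[540.2000122070312, 160.3000030517578], [845.4000244140625, 159.10000610351562], [846.5999755859375, 458.6000061035156], [541.4000244140625, 459.79998779296875]]
rack 412 ((546.9371948242188, -223.45733642578125), (149.66091918945312, 159.9992218017578), 14.094013214111328) [[454.8999938964844, -164.10000610351562], [493.79998779296875, -319.29998779296875], [639.0, -282.79998779296875], [600.0, -127.5999984741211]]
door pts 519 [ 0.48360697 -0.29051786  0.05000583] [ 0.60920749 -0.12182077  0.1907226 ]
spray+hinge 256 [0.55578635 0.45383369 0.14753912] [0.51963207 0.36893798 0.13500566] [0.64819907 0.51977933 0.1598465 ]
0.00035972162580061144 0.0040903729499076405
0.0002756135727760529 0.0050307940702498805
```

```bash
cat >> h.py <<'E'
def ray(c,u,v,z):
    d=c["R"].T@np.linalg.solve(c["K"],[u,v,1.]); o=-c["R"].T@c["t"]
    return o+d*(z-o[2])/d[2]
E
python3 - <<'E'
from h import *
s=np.load("side0.npz");t=np.load("top0.npz")
def g(c,u0,v0,x,y,z=.165): return (ray(c,u0+(x+.5)/6-.5,v0+(y+.5)/6-.5,z)*1000).round(1)
print("top");
for n,x,y in [("BL",243,82),("BR",630,125),("FR",588,412),("stopL",445,400),("LF",195,345),("plateL",147,343),("plateR",240,355)]: print(n,g(t,170,130,x,y))
print("side")
for n,x,y in [("BL",420,137),("BR",660,283),("FR",437,398),("stopL",342,340),("LF",215,225),("plateL",193,212),("plateR",240,240)]: print(n,g(s,210,90,x,y))
# dense hinge points
W=cloud(t); 
crop(t,190,180,230,210,18,"pics/ht.png"); crop(s,235,115,260,170,12,"pics/hs.png")
E
```

```text
top
BL [748.2 410.3 165. ]
BR [739.4 157.7 165. ]
FR [547.9 164.  165. ]
stopL [548.3 254.4 165. ]
LF [571.1 416.1 165. ]
plateL [569.9 446.5 165. ]
plateR [566.9 386.9 165. ]
side
BL [741.9 407.2 165. ]
BR [735.1 153.4 165. ]
FR [549.2 159.9 165. ]
stopL [545.7 249.2 165. ]
LF [567.9 415.5 165. ]
plateL [566.8 439.4 165. ]
plateR [568.9 388.5 165. ]
```

View pics/ht.png

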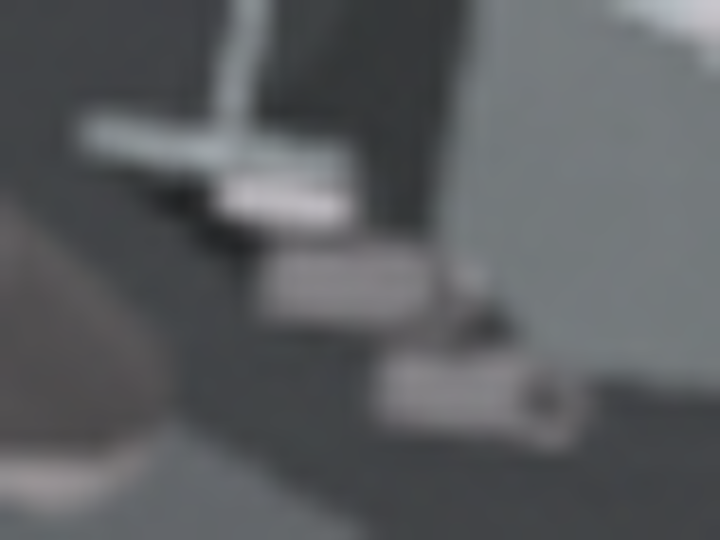

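View pics/hs.png

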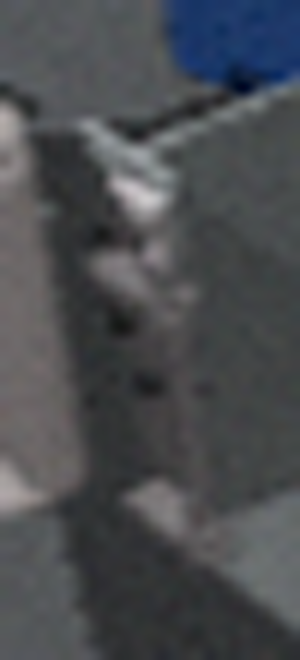

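Guard estimate: yaw about -2°, origin about (0.548, 0.289). The hinge brackets are visible at about (212,196) and (219,202) in the top view. I'll average frames to locate the pins more finely.

```bash
python3 - <<'E'
from h import *
from workcell import camera,get_obs
for n in ("top","side"):
    fs=[camera(n) for _ in range(12)]
    F=np.mean([f["frame"].astype(float) for f in fs],0); 
    D=np.array([f["range_z"] for f in fs]); D[D==0]=np.nan; D=np.nanmedian(D,0)
    print(n,"frame std",np.std([f["frame"].astype(float) for f in fs],0).mean())
    c=dict(fs[0]); c["frame"]=F; c["range_z"]=np.nan_to_num(D); np.savez(n+"A.npz",**c)
print(get_obs()["time"])
s=dict(np.load("sideA.npz"));t=dict(np.load("topA.npz"))
def enh(c,u0,v0,u1,v1,k,fn):
    f=c["frame"][v0:v1,u0:u1,::-1]; lo,hi=np.percentile(f,1),np.percentile(f,99.5)
    f=np.clip((f-lo)/(hi-lo)*255,0,255).astype(np.uint8); cv2.imwrite(fn,cv2.resize(f,None,fx=k,fy=k,interpolation=cv2.INTER_NEAREST))
enh(t,192,182,228,210,20,"pics/ht2.png"); enh(s,236,118,262,168,12,"pics/hs2.png")
W=cloud(t)
print((W[186:206,200:226,2]*1000).round(0).astype(int))
E
```

```text
top frame std 0.5495620139145783
side frame std 2.051675420888188
1.3
[[  1   1 165 157 146 134 122 106  95  80  68  53  39  26  11   3   3   5
    4   3   8   4   7   3   6   3]
 [ -1   2 164 154 144 129 115 101  90  77  64  48  36  20   8   3   5   3
    3   0   4   4   3   4   5   3]
 [165 164 165 164 165 127 114 103  89  77  60  45  35  19   4   4   5   6
    4   4   5   5   5   6   5   7]
 [156 164 162 161 167 166 163 166 162  73  60  47  29  14   2   5   3   3
    1   4   6   3   4   5   5   4]
 [140 138 161 160 159 158 159 154 155 150  57  41  28  14   4   4   3   3
    6   4   4   4   3   8   4   4]
 [124 123 162 160 161 159 159 160 161 154 135  39  26  11   2   3   6   3
    4   2   3   6   2   4   3   3]
 [104 107 153 152 156 159 159 160 159 151 137 118  25   7   5   5   4   4
    8   5   6   6   4   4   8   5]
 [ 87  87  90 139 137 144 140 147 148 145 133 119 106   3   3   3   5   4
   -2   4   5   2   3   4   5   5]
 [ -2  69  73  71 120 138 139 135 137 138 135 136 139 137 136   3   7   4
    2   4   5   4   2   3   6   2]
 [ -1  -1  52  56 140 136 136 135 137 135 137 137
[... 450 characters left out ...]
49  35  12
    3   4   5   2   5   3   4   4]
 [  2  -3   0   3   1  -1   0   0  -2   4   0  36  40  38  39  37  40  35
   37  38  36   2   3   4   2   1]
 [ -3  -1  -2   1   1   2  -2  -3  -5  -3   0  38  40  35  35  39  39  38
   43  59  41  33  -1  -1   1   4]
 [  0   1   0   0   1   2  -1  -1   0   1   0  36  39  40  40  37  37  38
   57  55  46  41   0  -2   1   0]
 [ -1   1   1   1   0   2   0   0  -1  -1  37  38  38  37  38  38  38  36
   43  43  40  41   1   0  -1  -3]
 [ -3   0  -2   2   0   1  -2   1  -2   1  -1   2   0  -2   0  28  30  33
   37  42  42  32   1   2  -3   1]
 [ -2   3   0   0  -1   0   0   3   2   1   0   0   0  -2   0   0  -1   1
    0   0   1  -2   0  -4   0  -1]]
```

View pics/ht2.png

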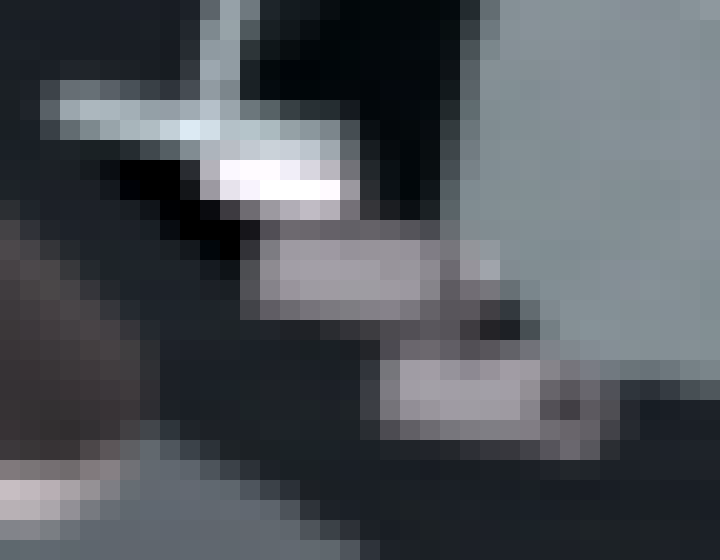

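View pics/hs2.png

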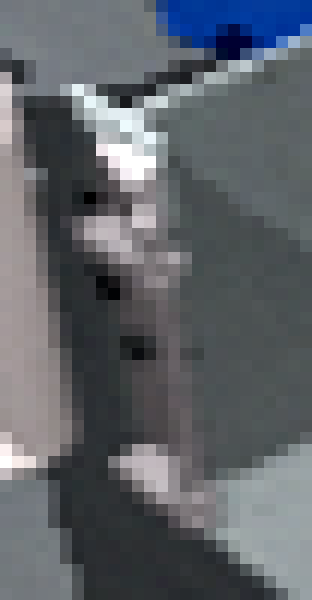

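Depth resolves the upper pin at top pixel about (212.7,195.7) and the lower pin at about (218.5,201.8).

```bash
python3 - <<'E'
from h import *
s=dict(np.load("sideA.npz"));t=dict(np.load("topA.npz"))
W=cloud(t)
G=np.array([.548,.289]);yw=np.radians(-2.);ex=np.array([np.cos(yw),np.sin(yw)]);ey=np.array([-np.sin(yw),np.cos(yw)])
def gf(p): return np.array([(p[:2]-G)@ex,(p[:2]-G)@ey])*1000
for (v,u) in [(195,213),(196,212),(196,213),(196,214),(201,219),(202,218),(202,219),(202,220)]:
    print(v,u,(W[v,u]*1000).round(1),gf(W[v,u]).round(1))
WS=cloud(s)
for nm,W_ in (("top",W),("side",WS)):
  for z0,z1 in ((.148,.162),(.046,.064)):
    m=(W_[...,2]>z0)&(W_[...,2]<z1); d=(W_[...,:2]-G); x=d@ex; y=d@ey
    m&=(abs(x)<.02)&(y>.06)&(y<.115)
    for v,u in zip(*np.where(m)): print(nm,v,u,(W_[v,u]*1000).round(0),gf(W_[v,u]).round(1))
  # bracket top faces & end
  for z0,z1 in ((.134,.143),(.033,.043)):
    m=(W_[...,2]>z0)&(W_[...,2]<z1); d=(W_[...,:2]-G); x=d@ex; y=d@ey
    m&=(abs(x)<.02)&(y>.06)&(y<.15)
    print(nm,"bracket",z0,m.sum(),[(x[m].min()*1000).round(1),(x[m].max()*1000).round(1),(y[m].min()*1000).round(1),(y[m].max()*1000).round(1)])
# spray
m=(W[...,2]>.142)&(W[...,2]<.158)&(W[...,0]<.57)&(W[...,1]>.43)&(W[...,1]<.55); P=W[m]
print("spray",cv2.minEnclosingCircle((P[:,:2]*1000).astype(np.float32)),P.mean(0))
E
```

```text
195 213 [545.4 372.6 157.9] [-5.5 83.4]
196 212 [541.8 376.5 155.3] [-9.3 87.3]
196 213 [542.1 372.7 155.3] [-8.9 83.5]
196 214 [544.3 371.2 147. ] [-6.6 82. ]
201 219 [545.3 372.3  58.8] [-5.6 83.2]
202 218 [541.4 376.3  56.8] [-9.7 87. ]
202 219 [542.1 372.8  54.7] [-8.8 83.6]
202 220 [544.3 371.1  46. ] [-6.5 81.9]
top 190 206 [562. 402. 159.] [ 10.6 113. ]
top 190 207 [564. 399. 154.] [ 12.1 110.6]
top 190 208 [564. 395. 155.] [ 12.1 106.4]
top 190 209 [565. 393. 150.] [ 13.9 104.2]
top 191 206 [558. 401. 159.] [  6.5 112.1]
top 191 207 [559. 397. 160.] [  6.8 108.2]
top 191 208 [559. 393. 161.] [  7. 104.]
top 191 209 [561. 391. 154.] [  9.1 102.5]
top 192 206 [554. 400. 159.] [  2.6 111.4]
top 192 207 [555. 396. 160.] [  2.9 107.5]
top 192 208 [555. 393. 159.] [  3.5 103.9]
top 192 209 [557. 391. 151.] [  5.8 102.5]
top 193 208 [554. 395. 148.] [  2.1 106.5]
top 195 213 [545. 373. 158.] [-5.5 83.4]
top 196 212 [542. 377. 155.] [-9.3 87.3]
top 196 213 [542. 373. 155.] [-8.9 83.5]
top 199 213 [554. 400.  48.] [  2.  111.4]
top 199 215 [554. 392.  49.] [  2.8 103.2]
top 201 219 [5
[... 1895 characters left out ...]
 52.] [  7.8 101.8]
side 153 252 [564. 391.  49.] [ 12.9 102.5]
side 154 250 [554. 391.  50.] [  2.2 101.7]
side 154 251 [559. 391.  47.] [  7.1 102. ]
side 155 251 [546. 371.  59.] [-4.8 82.2]
side 156 250 [541. 373.  55.] [-9.5 83.4]
side 156 251 [544. 370.  55.] [-6.4 80.6]
side 157 250 [540. 371.  52.] [-11.2  81.7]
side 157 251 [543. 368.  52.] [-8.1 79. ]
side 158 251 [542. 368.  47.] [-9.1 78.4]
side bracket 0.134 34 [np.float64(-14.2), np.float64(14.7), np.float64(76.1), np.float64(145.5)]
side bracket 0.033 33 [np.float64(-14.1), np.float64(15.9), np.float64(76.2), np.float64(149.2)]
spray ((548.9080810546875, 472.7562255859375), 45.46816635131836) [0.54377185 0.49255537 0.14977015]
```

```bash
python3 - <<'E'
from h import *
s=dict(np.load("sideA.npz"));t=dict(np.load("topA.npz"))
def line(P,ax):
    # fit coordinate ax as function of other with robust
    o=P[:,1-ax]; y=P[:,ax]; k=np.ones(len(o),bool)
    for _ in range(6):
        a=np.polyfit(o[k],y[k],1); r=y-np.polyval(a,o); k=abs(r)<max(.002,2*np.median(abs(r[k])))
    return a,k.sum(),r[k].std()
for nm,c in(("top",t),("side",s)):
    W=cloud(c);x,y,z=W[...,0],W[...,1],W[...,2]
    P=W[(z>.03)&(z<.15)&(abs(x-.545)<.02)&(y>.175)&(y<.245)]
    a,n,r=line(P,0); print(nm,"stop face x=%.1f at y=.21 slope %.2f deg"%(1e3*np.polyval(a,.21),np.degrees(np.arctan(a[0]))),n,r)
    P=W[(z>.03)&(z<.15)&(abs(y-.16)<.02)&(x>.56)&(x<.73)]
    if len(P)>20:
        a,n,r=line(P,1); print(nm,"right outer y=%.1f at x=.65 slope %.2f deg"%(1e3*np.polyval(a,.65),np.degrees(np.arctan(a[0]))),n,r)
    # left inner wall
    P=W[(z>.03)&(z<.15)&(abs(y-.41)<.02)&(x>.58)&(x<.73)]
    if len(P)>20:
        a,n,r=line(P,1); print(nm,"left y=%.1f at x=.65 slope %.2f deg"%(1e3*np.polyval(a,.65),np.degrees(np.arctan(a[0]))),n,r)
    P=W[(z>.07)&(z<.15)&(abs(x-.74)<.02)&(y>.2)&(y<.38)]
    if len(P)>20:
        a,n,r=line(P,0); print(nm,"back x=%.1f at y=.29 slope %.2f deg"%(1e3*np.polyval(a,.29),np.degrees(np.arctan(a[0]))),n,r)
    for z0,z1 in ((.130,.143),(.03,.043)):
        P=W[(z>z0)&(z<z1)&(abs(x-.545)<.03)&(y>.355)&(y<.42)]; print(nm,"br",(np.percentile(P[:,:2],[2,50,98],axis=0)*1e3).round(1).tolist())
E
```

```text
top stop face x=543.7 at y=.21 slope 2.13 deg 111 0.00030803975876341215
top right outer y=162.7 at x=.65 slope -2.10 deg 182 0.00020736920217380228
top left y=412.9 at x=.65 slope -2.09 deg 309 0.0004308135867835743
top back x=737.7 at y=.29 slope 2.11 deg 283 0.000476938966517802
top br [[537.8, 367.9], [545.9, 392.3], [560.7, 413.7]]
top br [[536.9, 368.2], [545.7, 391.9], [558.1, 413.3]]
side stop face x=543.4 at y=.21 slope 2.22 deg 238 0.0004603763881353558
side right outer y=160.4 at x=.65 slope -2.16 deg 813 0.0006752132303985653
side left y=410.8 at x=.65 slope -2.25 deg 654 0.0008387446642601984
side back x=737.5 at y=.29 slope 2.10 deg 360 0.0006397161703808382
side br [[536.7, 365.2], [545.1, 390.5], [564.0, 410.8]]
side br [[537.3, 366.2], [543.7, 390.0], [566.5, 410.2]]
```

Guard: origin about (0.5414, 0.2925), yaw -2.1°. The pin line is near (0.5444, 0.3725), which is about -9 mm along guard y. Next, the leaning door's pose.

```bash
python3 - <<'E'
from h import *
s=dict(np.load("sideA.npz"));t=dict(np.load("topA.npz"))
W=cloud(t); x,y,z=W[...,0],W[...,1],W[...,2]
m=(x>.47)&(x<.61)&(y>-.31)&(y<-.11)&(z>.03)
P=W[m]; uv=np.argwhere(m)
# ransac plane
rng=np.random.default_rng(0);best=0
for _ in range(3000):
    a=P[rng.choice(len(P),3,False)]; n=np.cross(a[1]-a[0],a[2]-a[0]); n/=np.linalg.norm(n)+1e-12
    k=abs((P-a[0])@n)<.002
    if k.sum()>best: best=k.sum();K=k
c0=P[K].mean(0); n=np.linalg.svd(P[K]-c0)[2][2]; n*=np.sign(n[2])
print("n",n,"n in",best,len(P),"yaw",np.degrees(np.arctan2(n[1],n[0])),"tilt",np.degrees(np.arcsin(n[2])),c0)
yaw=np.arctan2(n[1],n[0]); ex=n; ey=np.array([-np.sin(yaw),np.cos(yaw),0]); ez=np.cross(ex,ey)
for nm,c in (("top",t),("side",s)):
    W=cloud(c); d=W-c0; X,Y,Z=d@ex,d@ey,d@ez
    m=(abs(X+0.0)<.006)&(abs(Y)<.15)&(abs(Z)<.15)&(W[...,2]>.03)
    print(nm,"door yz range"); 
    zt=Z[m].max(); mt=m&(Z>zt-.035); print(" tab Z max %.4f"%zt,"tab Y %.4f %.4f"%(Y[mt].min(),Y[mt].max()))
    for zz in np.arange(zt-.17,zt+.001,.01):
        mm=m&(abs(Z-zz)<.005)
        if mm.any(): print("  %.3f n%d Y %.4f..%.4f"%(zz,mm.sum(),Y[mm].min(),Y[mm].max()))
for yw,cx,cy in ((13.46,.5428,-.223),):
    r=np.radians(yw); print("rack-tab",cx-.045*np.cos(r),cy-.045*np.sin(r))
np.savez("door.npz",c0=c0,ex=ex,ey=ey,ez=ez)
E
```

```text
n [0.82952528 0.1931878  0.52399072] n in 504 714 yaw 13.109907924990113 tilt 31.60032409255518 [ 0.54493332 -0.21849307  0.10072432]
top door yz range
 tab Z max 0.1016 tab Y -0.0281 0.0214
  -0.068 n34 Y -0.0688..0.0941
  -0.058 n45 Y -0.0586..0.0923
  -0.048 n27 Y -0.0657..0.0799
  -0.038 n28 Y -0.0673..0.0573
  -0.028 n33 Y -0.0684..0.0589
  -0.018 n30 Y -0.0660..0.0616
  -0.008 n34 Y -0.0641..0.0583
  0.002 n28 Y -0.0676..0.0599
  0.012 n34 Y -0.0615..0.0615
  0.022 n31 Y -0.0666..0.0947
  0.032 n33 Y -0.0671..0.0910
  0.042 n55 Y -0.0655..0.0932
  0.052 n45 Y -0.0668..0.0603
  0.062 n13 Y -0.0261..0.0183
  0.072 n17 Y -0.0281..0.0213
  0.082 n12 Y -0.0221..0.0182
  0.092 n16 Y -0.0254..0.0213
  0.102 n28 Y -0.0272..0.0214
side door yz range
 tab Z max 0.1020 tab Y -0.0310 0.0183
  -0.068 n6 Y -0.0621..0.0887
  -0.058 n21 Y -0.0711..0.0905
  -0.048 n3 Y -0.0655..-0.0517
  -0.038 n4 Y -0.0711..-0.0501
  -0.028 n4 Y -0.0713..-0.0482
  -0.018 n4 Y -0.0711..0.0550
  -0.008 n1 Y -0.0709..-0.0709
  0.002 n1 Y 0.0560..0.0560
  0.012 n2 Y -0.0710..-0.0708
  0.022 n1 Y -0.0706..-0.0706
  0.032 n5 Y -0.0707..0.0883
  0.042 n17 Y 0.0626..0.0910
  0.052 n31 Y -0.0709..0.0573
  0.062 n2 Y -0.0312..-0.0308
  0.072 n2 Y -0.0308..-0.0307
  0.082 n2 Y -0.0308..-0.0307
  0.092 n2 Y -0.0310..-0.0308
  0.102 n34 Y -0.0308..0.0183
rack-tab 0.49903603034352817 -0.2334744909139975
```

```bash
cat >> h.py <<'E'
def plan(p,yaw,n=5,show=True):
    from workcell import get_obs
    from scipy.spatial.transform import Rotation as Ro
    o=get_obs(); R=Ro.from_euler('xyz',o["tcp_rot"],degrees=True).as_matrix()
    d=R.T@(np.array(p)-o["ee_pos"])/.025
    dy=(yaw-o["tcp_rot"][2]+180)%360-180; r=-dy/6
    print("t%.2f"%o["time"],"pos",o["ee_pos"].round(4),"rot",o["tcp_rot"].round(2),"F",o["wrist_force"].round(1),"op %.4f"%o["opening"])
    for i in range(1,n+1): print([[round(float(v)*i/n,2) for v in d],round(r*i/n,2)])
E
python3 - <<'E'
from h import *
plan([.5,-.2335,.25],13.2,20)
E
```

```text
t1.30 pos [0.1823 0.5189 0.2423] rot [180.     0.    70.64] F [-0.5 -0.4 -0.6] op 0.0853
[[-1.21, 1.1, -0.02], np.float64(0.48)]
[[-2.42, 2.2, -0.03], np.float64(0.96)]
[[-3.63, 3.29, -0.05], np.float64(1.44)]
[[-4.84, 4.39, -0.06], np.float64(1.91)]
[[-6.05, 5.49, -0.08], np.float64(2.39)]
[[-7.25, 6.59, -0.09], np.float64(2.87)]
[[-8.46, 7.69, -0.11], np.float64(3.35)]
[[-9.67, 8.79, -0.12], np.float64(3.83)]
[[-10.88, 9.88, -0.14], np.float64(4.31)]
[[-12.09, 10.98, -0.15], np.float64(4.79)]
[[-13.3, 12.08, -0.17], np.float64(5.27)]
[[-14.51, 13.18, -0.18], np.float64(5.74)]
[[-15.72, 14.28, -0.2], np.float64(6.22)]
[[-16.93, 15.38, -0.22], np.float64(6.7)]
[[-18.14, 16.47, -0.23], np.float64(7.18)]
[[-19.35, 17.57, -0.25], np.float64(7.66)]
[[-20.56, 18.67, -0.26], np.float64(8.14)]
[[-21.76, 19.77, -0.28], np.float64(8.62)]
[[-22.97, 20.87, -0.29], np.float64(9.1)]
[[-24.18, 21.97, -0.31], np.float64(9.57)]
```

>>> arm_command(increments=[[[-1.2,1.1,0],0],[[-2.4,2.2,0],0],[[-3.6,3.3,0],0],[[-4.8,4.4,0],0],[[-6,5.5,0],0]])

```text
time: 1.8
ee_pos: [0.2625, 0.3304, 0.2423]
tcp_rot: [180.0, -0.0, 70.7]
wrist_force: [1.1, 0.6, 0.3]
opening: 0.0852
```

>>> arm_command(increments=[[[-1.2,1.1,0],0],[[-2.4,2.2,0],0],[[-3.6,3.3,0],0],[[-4.8,4.4,0],0],[[-6,5.5,0],0]])

```text
time: 2.3
ee_pos: [0.3429, 0.1418, 0.2426]
tcp_rot: [179.9, -0.1, 70.7]
wrist_force: [0.4, 0.0, 0.5]
opening: 0.0855
```

>>> arm_command(increments=[[[-1.2,1.1,0],1],[[-2.4,2.2,0],2],[[-3.6,3.3,0],3.5],[[-4.8,4.4,0],4.7],[[-6,5.5,0],6]])

```text
time: 2.8
ee_pos: [0.4234, -0.0471, 0.2428]
tcp_rot: [180.0, -0.1, 34.4]
wrist_force: [1.0, 1.0, 0.0]
opening: 0.0858
```

```bash
python3 -c "
from h import *
plan([.5,-.2335,.25],13.2,5)"
```

```text
t2.80 pos [ 0.4234 -0.0471  0.2428] rot [ 1.7996e+02 -1.2000e-01  3.4350e+01] F [1. 1. 0.] op 0.0858
[[-0.34, 1.58, -0.06], np.float64(0.71)]
[[-0.67, 3.15, -0.11], np.float64(1.41)]
[[-1.01, 4.73, -0.17], np.float64(2.12)]
[[-1.34, 6.31, -0.23], np.float64(2.82)]
[[-1.68, 7.88, -0.29], np.float64(3.53)]
```

>>> arm_command(increments=[[[-0.3,1.6,0],0.7],[[-0.7,3.2,-0.1],1.4],[[-1,4.7,-0.2],2.1],[[-1.3,6.3,-0.2],2.8],[[-1.68,7.88,-0.29],3.53]])

```text
time: 3.3
ee_pos: [0.5003, -0.2351, 0.2499]
tcp_rot: [-180.0, -0.1, 13.0]
wrist_force: [0.2, 0.4, 0.8]
opening: 0.0854
```

```bash
python3 -c "
from h import *
from workcell import camera
plan([.5,-.2335,.164],13.2,5)
for n in ('side','top'):
    c=camera(n); np.savez(n+'1.npz',**c)
    crop(c,*((310,130,410,260) if n=='side' else (310,150,430,260)),5,f'pics/{n}1.png')
"
```

```text
t3.30 pos [ 0.5003 -0.2351  0.2499] rot [-1.7999e+02 -1.3000e-01  1.2990e+01] F [0.2 0.4 0.8] op 0.0854
[[-0.0, -0.01, 0.69], np.float64(-0.01)]
[[-0.0, -0.03, 1.37], np.float64(-0.01)]
[[-0.0, -0.04, 2.06], np.float64(-0.02)]
[[-0.0, -0.05, 2.75], np.float64(-0.03)]
[[-0.01, -0.06, 3.44], np.float64(-0.03)]
```

View pics/side1.png

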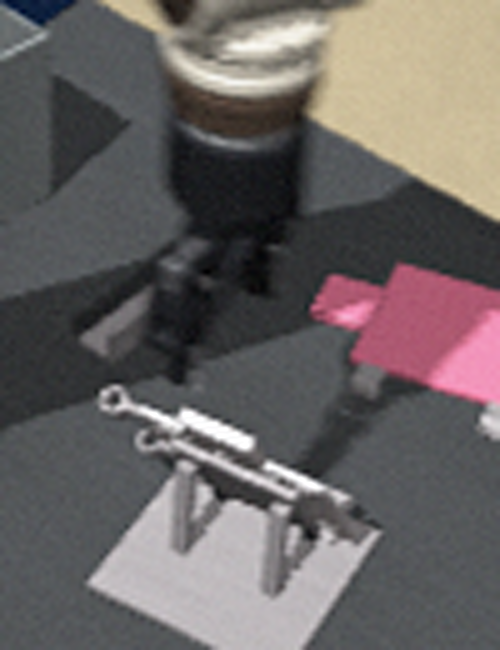

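View pics/top1.png

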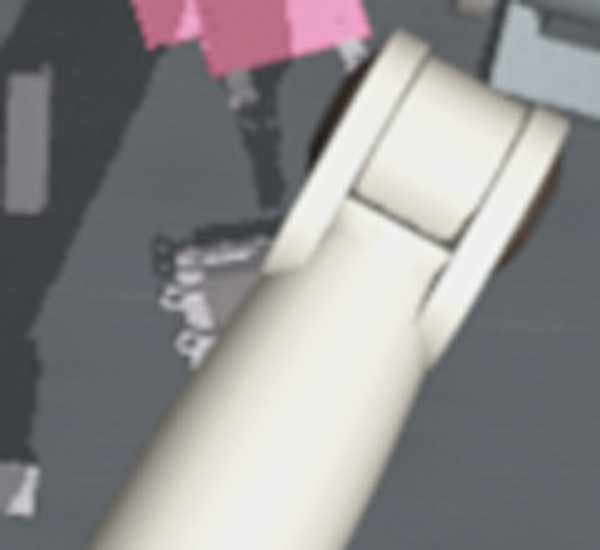

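The gripper is centred over the tab, at about (215,430) in the side crop. Descending now.

>>> arm_command(increments=[[[0,0,0.8],0],[[0,0,1.6],0],[[0,0,2.3],0],[[0,0,2.9],0],[[0,-0.06,3.4],0]])

```text
time: 3.9
ee_pos: [0.5002, -0.2351, 0.1627]
tcp_rot: [-180.0, -0.0, 12.9]
wrist_force: [-0.1, -1.0, 0.3]
opening: 0.0853
```

```bash
python3 -c "
from h import *
from workcell import camera
plan([.5,-.2335,.164],13.2,1)
c=camera('side');crop(c,320,140,400,240,6,'pics/side2.png')
"
```

```text
t3.90 pos [ 0.5002 -0.2351  0.1627] rot [-1.7995e+02 -2.0000e-02  1.2880e+01] F [-0.1 -1.   0.3] op 0.0853
[[0.01, -0.06, -0.05], np.float64(-0.05)]
```

View pics/side2.png

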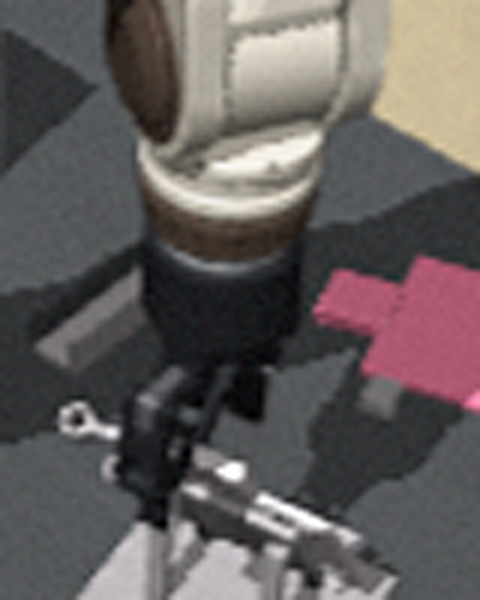

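>>> arm_command(increments=[[[0,0,0],0],[[0,0,0],0],[[0,0,0],0]], claw=0.2, force=20)

```text
time: 4.25
ee_pos: [0.5, -0.2347, 0.1616]
tcp_rot: [-179.9, 0.0, 12.9]
wrist_force: [0.6, -0.0, 0.4]
opening: 0.0439
```

>>> arm_command(increments=[[[0,0,0],0],[[0,0,0],0],[[0,0,0],0]], claw=0.4)

```text
time: 4.55
ee_pos: [0.5008, -0.2348, 0.1627]
tcp_rot: [-180.0, -0.1, 12.9]
wrist_force: [3.8, 1.8, 4.2]
opening: 0.0287
```

>>> arm_command(increments=[[[0.08,0,0],0],[[0.12,0,0],0],[[0.12,0,0],0],[[0.12,0,0],0]], claw=0.6)

```text
time: 4.95
ee_pos: [0.5029, -0.2344, 0.164]
tcp_rot: [180.0, -0.1, 12.9]
wrist_force: [-6.2, 1.6, 10.9]
opening: 0.0282
```

```bash
python3 -c "
from h import *
from workcell import camera
plan([.5,-.2335,.164],13.2,1)
c=camera('side');crop(c,320,140,400,240,6,'pics/side3.png')
"
```

```text
t4.95 pos [ 0.5029 -0.2344  0.164 ] rot [ 1.7998e+02 -6.0000e-02  1.2870e+01] F [-6.2  1.6 10.9] op 0.0282
[[-0.11, -0.06, 0.0], np.float64(-0.06)]
```

View pics/side3.png

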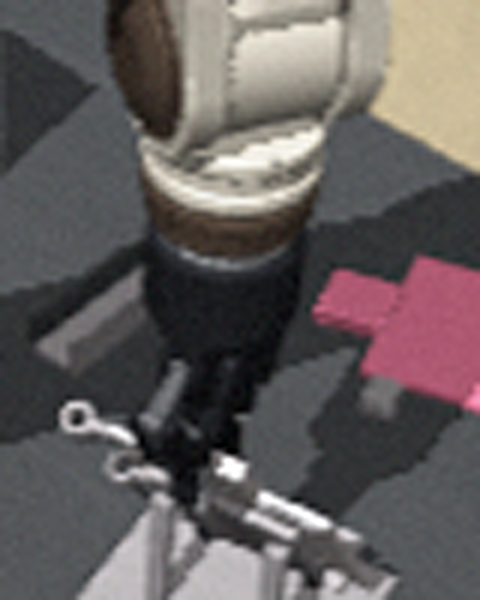

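>>> arm_command(increments=[[[-0.1,0,-0.2],0],[[-0.25,0,-0.4],0],[[-0.37,0,-0.6],0],[[-0.5,0,-0.8],0],[[-0.5,0,-0.8],0]], claw=0.8, force=25)

```text
time: 5.5
ee_pos: [0.4914, -0.2371, 0.1845]
tcp_rot: [180.0, -0.2, 12.9]
wrist_force: [3.3, 1.3, 1.3]
opening: 0.0269
```

```bash
python3 -c "
from h import *
from workcell import camera
plan([.5,-.2335,.164],13.2,1)
c=camera('side');crop(c,320,140,400,240,6,'pics/side4.png')
"
```

```text
t5.50 pos [ 0.4914 -0.2371  0.1845] rot [179.98  -0.18  12.88] F [3.3 1.3 1.3] op 0.0269
[[0.36, -0.06, 0.82], np.float64(-0.05)]
```

View pics/side4.png

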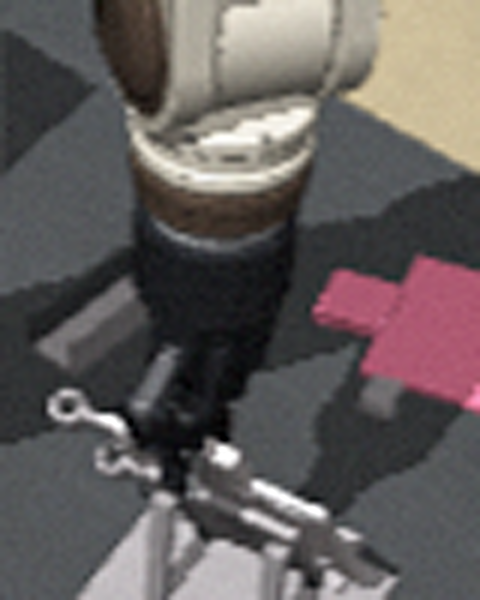

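The upper knuckle moved from (77,416) to (66,405) in the crop, so the door is rising. I'll keep drawing it along its plane.

>>> arm_command(increments=[[[-0.2,0,-0.35],0],[[-0.42,0,-0.68],0],[[-0.63,0,-1.02],0],[[-0.85,0,-1.36],0],[[-0.85,0,-1.36],0]])

```text
time: 6.05
ee_pos: [0.4709, -0.2419, 0.2192]
tcp_rot: [180.0, -0.3, 12.9]
wrist_force: [2.8, 1.1, 1.2]
opening: 0.0264
```

```bash
python3 -c "
from h import *
from workcell import camera
plan([.5,-.2335,.164],13.2,1)
c=camera('side');crop(c,310,130,400,240,5,'pics/side5.png')
"
```

```text
t6.05 pos [ 0.4709 -0.2419  0.2192] rot [179.95  -0.26  12.88] F [2.8 1.1 1.2] op 0.0264
[[1.2, -0.07, 2.21], np.float64(-0.05)]
```

View pics/side5.png

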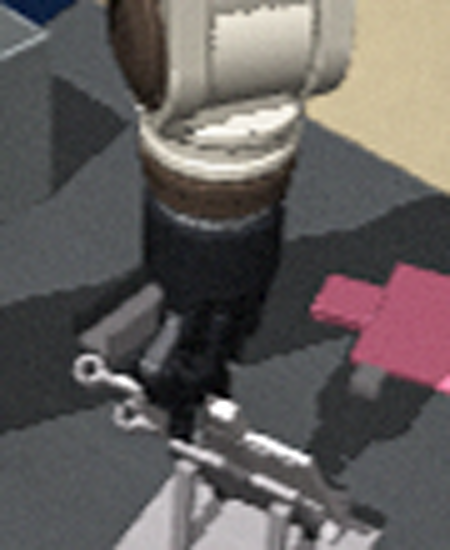

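It's well clear of the ledge lip. Now I'll move the grip toward +x so it straightens against the pads.

>>> arm_command(increments=[[[0.2,0,-0.1],0],[[0.45,0,-0.2],0],[[0.7,0,-0.3],0],[[1,0,-0.4],0],[[1,0,-0.4],0]], claw=1)

```text
time: 6.6
ee_pos: [0.4963, -0.2361, 0.2289]
tcp_rot: [180.0, -0.2, 12.9]
wrist_force: [2.0, 2.0, 0.2]
opening: 0.0202
```

>>> arm_command(increments=[[[0.2,0,-0.1],0],[[0.45,0,-0.2],0],[[0.7,0,-0.3],0],[[1,0,-0.4],0],[[1,0,-0.4],0]])

```text
time: 7.1
ee_pos: [0.5216, -0.2302, 0.2389]
tcp_rot: [180.0, -0.2, 12.9]
wrist_force: [3.0, 0.9, -4.0]
opening: 0.0143
```

```bash
python3 -c "
from h import *
from workcell import camera
plan([.5,-.2335,.164],13.2,1)
c=camera('side');crop(c,310,130,400,240,5,'pics/side6.png')
"
```

```text
t7.10 pos [ 0.5216 -0.2302  0.2389] rot [179.97  -0.23  12.94] F [ 3.   0.9 -4. ] op 0.0143
[[-0.88, -0.07, 2.99], np.float64(-0.04)]
```

View pics/side6.png

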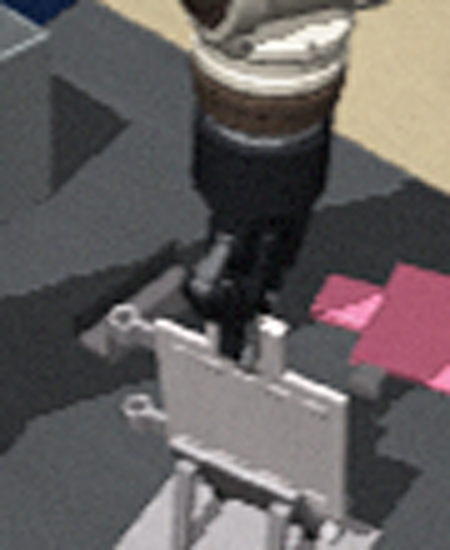

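Works well: the door is nearly upright, with the opening at 14 mm. Continuing.

>>> arm_command(increments=[[[0.2,0,-0.1],0],[[0.45,0,-0.2],0],[[0.7,0,-0.4],0],[[1,0,-0.6],0],[[1,0,-0.6],0]])

```text
time: 7.65
ee_pos: [0.5465, -0.2246, 0.2548]
tcp_rot: [179.9, -0.3, 13.0]
wrist_force: [2.1, 0.8, -0.0]
opening: 0.0096
```

>>> arm_command(increments=[[[0.2,0,-0.4],0],[[0.4,0,-0.8],0],[[0.4,0,-1.2],0],[[0.4,0,-1.6],0],[[0.4,0,-1.6],0]], force=60)

```text
time: 8.15
ee_pos: [0.556, -0.2227, 0.2965]
tcp_rot: [179.9, -0.3, 13.0]
wrist_force: [0.9, -0.1, -5.3]
opening: 0.0087
```

```bash
python3 -c "
from h import *
from workcell import camera
plan([.5,-.2335,.164],13.2,1)
c=camera('side');crop(c,310,110,400,240,4,'pics/side7.png')
"
```

```text
t8.15 pos [ 0.556  -0.2227  0.2965] rot [179.85  -0.33  12.96] F [ 0.9 -0.1 -5.3] op 0.0087
[[-2.31, -0.09, 5.29], np.float64(-0.04)]
```

View pics/side7.png

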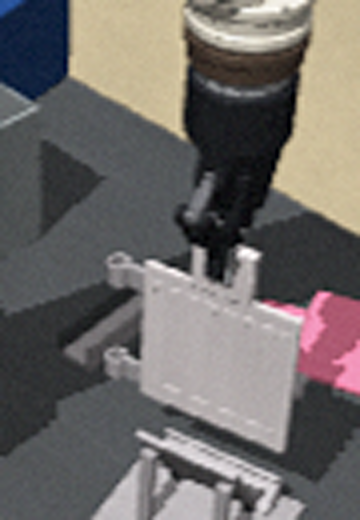

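```bash
cat >> h.py <<'E'
def door_pose(c,tcp,verbose=True,rad=.25,seed=0):
    """plane fit of sheet below the gripper in side view; returns frame in world"""
    W=cloud(c); f=c["frame"].astype(float)
    d=W-np.array(tcp); m=(np.abs(d[...,0])<.08)&(np.abs(d[...,1])<.13)&(d[...,2]<-.035)&(d[...,2]>-.18)&(W[...,2]>.035)
    P=W[m]; rng=np.random.default_rng(seed); best=0
    for _ in range(1500):
        a=P[rng.choice(len(P),3,False)]; n=np.cross(a[1]-a[0],a[2]-a[0]); l=np.linalg.norm(n)
        if l<1e-9: continue
        n/=l
        if abs(n[2])>.3: continue
        k=abs((P-a[0])@n)<.002
        if k.sum()>best: best=k.sum();K=k
    c0=P[K].mean(0); n=np.linalg.svd(P[K]-c0)[2][2]; n*=np.sign(n[0])
    if verbose: print("plane n",n.round(4),"yaw %.2f tiltx %.2f deg"%(np.degrees(np.arctan2(n[1],n[0])),np.degrees(np.arcsin(n[2]))),K.sum(),len(P),"c0",c0.round(4))
    return W,n,c0
E
python3 - <<'E'
from h import *
from workcell import camera,get_obs
o=get_obs();tcp=o["ee_pos"]
fs=[camera("side") for _ in range(6)]
c=dict(fs[0]);D=np.array([f["range_z"] for f in fs]);D[D==0]=np.nan;c["range_z"]=np.nan_to_num(np.nanmedian(D,0));c["frame"]=np.mean([f["frame"].astype(float) for f in fs],0)
W,n,c0=door_pose(c,tcp)
yaw=np.arctan2(n[1],n[0]);ey=np.array([-np.sin(yaw),np.cos(yaw),0]);ez=np.cross(n,ey)
d=W-c0;X,Y,Z=d@n,d@ey,d@ez
m=(abs(X)<.004)&(abs(Y)<.1)&(abs(Z)<.12)
for zz in np.arange(-.1,.11,.01):
    k=m&(abs(Z-zz)<.005)
    if k.any(): print("%.2f n%d Y %.4f %.4f"%(zz,k.sum(),Y[k].min(),Y[k].max()))
for yy in np.arange(-.07,.08,.01):
    k=m&(abs(Y-yy)<.005)
    if k.any(): print("Y%.2f n%d Z %.4f %.4f"%(yy,k.sum(),Z[k].min(),Z[k].max()))
print("tcp in door-fit",(tcp-c0)@n,(tcp-c0)@ey,(tcp-c0)@ez)
# knuckles
m=(X>-.015)&(X<.015)&(Y>.068)&(Y<.12)&(abs(Z)<.12)
for v,u in zip(*np.where(m)): print(v,u,(np.array([X[v,u],Y[v,u],Z[v,u]])*1e3).round(0))
E
```

```text
plane n [0.9743 0.2246 0.0149] yaw 12.98 tiltx 0.85 deg 1251 1342 c0 [ 0.5544 -0.2219  0.1965]
-0.07 n42 Y -0.0671 0.0641
-0.06 n85 Y -0.0670 0.0811
-0.05 n98 Y -0.0666 0.0921
-0.04 n96 Y -0.0657 0.0944
-0.03 n85 Y -0.0669 0.0608
-0.02 n87 Y -0.0665 0.0617
-0.01 n92 Y -0.0671 0.0620
-0.00 n87 Y -0.0665 0.0624
0.01 n89 Y -0.0665 0.0628
0.02 n97 Y -0.0668 0.0628
0.03 n94 Y -0.0669 0.0642
0.04 n110 Y -0.0663 0.0941
0.05 n107 Y -0.0662 0.0950
0.06 n119 Y -0.0667 0.0957
0.07 n84 Y -0.0659 0.0618
0.08 n34 Y -0.0264 0.0238
0.09 n19 Y -0.0257 0.0243
0.10 n24 Y -0.0259 0.0211
Y-0.07 n31 Z -0.0651 0.0690
Y-0.06 n105 Z -0.0705 0.0710
Y-0.05 n103 Z -0.0687 0.0704
Y-0.04 n104 Z -0.0705 0.0712
Y-0.03 n115 Z -0.0688 0.1127
Y-0.02 n134 Z -0.0688 0.1158
Y-0.01 n122 Z -0.0714 0.1163
Y0.00 n101 Z -0.0688 0.0801
Y0.01 n106 Z -0.0722 0.1034
Y0.02 n115 Z -0.0702 0.1070
Y0.03 n100 Z -0.0685 0.0709
Y0.04 n94 Z -0.0717 0.0705
Y0.05 n93 Z -0.0696 0.0702
Y0.06 n88 Z -0.0718 0.0699
Y0.07 n30 Z -0.0617 0.0598
Y0.08 n25 Z -0.0593 0.0593
tcp in door-fit 0.0028960886806515176 -0.0010912345347105796 0.09908883094695
[... 1923 characters left out ...]

201 338 [ -5.  84. -44.]
201 339 [ -3.  81. -45.]
201 340 [ -1.  78. -45.]
201 341 [ -1.  75. -44.]
201 342 [  0.  72. -43.]
201 343 [  1.  68. -41.]
202 336 [ -6.  91. -53.]
202 337 [ -6.  87. -50.]
202 338 [ -6.  83. -49.]
202 339 [ -4.  80. -48.]
202 340 [  1.  79. -52.]
202 341 [  1.  76. -50.]
202 342 [ -1.  71. -46.]
203 336 [ -6.  90. -56.]
203 337 [ -7.  86. -53.]
203 338 [ -4.  84. -55.]
203 339 [ -4.  80. -53.]
203 340 [ -1.  78. -54.]
203 341 [ -0.  75. -53.]
203 342 [ -2.  70. -50.]
204 337 [ -5.  87. -60.]
204 338 [ -6.  83. -57.]
204 339 [ -2.  81. -59.]
204 340 [ -1.  78. -59.]
204 341 [ -0.  75. -58.]
204 342 [  1.  72. -57.]
204 343 [  2.  68. -56.]
205 342 [  1.  71. -62.]
```

The door is held upright (0.85° off vertical) and its tab is centred on the TCP. Now carrying it to a spot in front of the guard.

```bash
python3 -c "
from h import *
plan([.441,.289,.31],-2.1,15)"
```

```text
t8.50 pos [ 0.5559 -0.2223  0.2944] rot [179.95  -0.23  12.96] F [ 0.4  0.2 -5.8] op 0.0091
[[0.01, -1.4, -0.04], np.float64(0.17)]
[[0.02, -2.79, -0.09], np.float64(0.33)]
[[0.02, -4.19, -0.13], np.float64(0.5)]
[[0.03, -5.59, -0.17], np.float64(0.67)]
[[0.04, -6.99, -0.21], np.float64(0.84)]
[[0.05, -8.38, -0.26], np.float64(1.0)]
[[0.05, -9.78, -0.3], np.float64(1.17)]
[[0.06, -11.18, -0.34], np.float64(1.34)]
[[0.07, -12.58, -0.38], np.float64(1.51)]
[[0.08, -13.97, -0.43], np.float64(1.67)]
[[0.08, -15.37, -0.47], np.float64(1.84)]
[[0.09, -16.77, -0.51], np.float64(2.01)]
[[0.1, -18.17, -0.56], np.float64(2.18)]
[[0.11, -19.56, -0.6], np.float64(2.34)]
[[0.11, -20.96, -0.64], np.float64(2.51)]
```

>>> arm_command(increments=[[[0,-0.7,-0.3],0],[[0,-1.7,-0.6],0],[[0,-3,-0.8],0],[[0,-4.3,-0.9],0],[[0,-5.5,-1],0]], force=80)

```text
time: 9.0
ee_pos: [0.5241, -0.0866, 0.3198]
tcp_rot: [180.0, -0.3, 13.0]
wrist_force: [-0.6, 0.4, -5.9]
opening: 0.0083
```

>>> arm_command(increments=[[[0,-1.2,0],0],[[0,-2.5,0],0],[[0,-3.8,0],0],[[0,-5.1,0],0],[[0,-6.4,0],0]])

```text
time: 9.5
ee_pos: [0.4872, 0.0709, 0.3201]
tcp_rot: [180.0, -0.3, 13.0]
wrist_force: [-0.1, -0.8, -5.3]
opening: 0.0086
```

```bash
python3 -c "
from h import *
plan([.441,.289,.31],-2.1,8)"
```

```text
t9.50 pos [0.4872 0.0709 0.3201] rot [179.96  -0.29  12.98] F [-0.1 -0.8 -5.3] op 0.0086
[[0.02, -1.11, 0.05], np.float64(0.31)]
[[0.04, -2.23, 0.1], np.float64(0.63)]
[[0.06, -3.34, 0.15], np.float64(0.94)]
[[0.08, -4.46, 0.2], np.float64(1.26)]
[[0.1, -5.57, 0.25], np.float64(1.57)]
[[0.12, -6.69, 0.3], np.float64(1.89)]
[[0.14, -7.8, 0.35], np.float64(2.2)]
[[0.16, -8.92, 0.4], np.float64(2.51)]
```

>>> arm_command(increments=[[[0,-1.1,0],0.3],[[0,-2.2,0],0.6],[[0,-3.3,0],0.9],[[0,-4.4,0],1.2],[[0,-5.5,0.1],1.6]])

```text
time: 10.0
ee_pos: [0.4554, 0.2062, 0.3182]
tcp_rot: [-180.0, -0.3, 3.3]
wrist_force: [0.6, -0.4, -6.9]
opening: 0.009
```

```bash
python3 -c "
from h import *
plan([.441,.289,.26],-2.1,5)"
```

```text
t10.00 pos [0.4554 0.2062 0.3182] rot [-179.96   -0.35    3.32] F [ 0.6 -0.4 -6.9] op 0.0090
[[-0.08, -0.67, 0.47], np.float64(0.18)]
[[-0.16, -1.33, 0.93], np.float64(0.36)]
[[-0.24, -2.0, 1.4], np.float64(0.54)]
[[-0.32, -2.67, 1.86], np.float64(0.72)]
[[-0.4, -3.34, 2.33], np.float64(0.9)]
```

>>> arm_command(increments=[[[-0.1,-0.7,0.4],0.2],[[-0.2,-1.4,0.9],0.4],[[-0.3,-2.1,1.4],0.6],[[-0.35,-2.8,1.9],0.8],[[-0.4,-3.34,2.33],0.9]])

```text
time: 10.5
ee_pos: [0.44, 0.2902, 0.2595]
tcp_rot: [-179.9, -0.3, -2.1]
wrist_force: [-0.5, -0.1, -4.9]
opening: 0.0085
```

```bash
cat >> h.py <<'E'
def grab(n,k=6):
    from workcell import camera
    fs=[camera(n) for _ in range(k)]
    c=dict(fs[0]);D=np.array([f["range_z"] for f in fs]);D[D==0]=np.nan
    import warnings; warnings.simplefilter("ignore")
    c["range_z"]=np.nan_to_num(np.nanmedian(D,0));c["frame"]=np.mean([f["frame"].astype(float) for f in fs],0)
    return c
E
python3 - <<'E'
from h import *
plan([.441,.289,.26],-2.1,1)
from workcell import get_obs
tcp=get_obs()["ee_pos"]
for n in ("side","top"):
    c=grab(n); np.savez(n+"2.npz",**c)
    crop(c,*((210,70,350,190) if n=="side" else (180,140,300,250)),5,f"pics/{n}_g.png")
    if n=="side":
        W,nn,c0=door_pose(c,tcp)
        yaw=np.arctan2(nn[1],nn[0]);ey=np.array([-np.sin(yaw),np.cos(yaw),0]);ez=np.cross(nn,ey)
        d=W-tcp;X,Y,Z=d@nn,d@ey,d@ez
        print("tcp X off",(tcp-c0)@nn)
        x0=(c0-tcp)@nn
        m=(abs(X-x0)<.004)&(abs(Y)<.11)&(Z<-.02)&(Z>-.2)
        for zz in np.arange(-.17,-.02,.01):
            k=m&(abs(Z-zz)<.005)
            if k.any(): print("Z%.2f n%d Y %.4f %.4f"%(zz,k.sum(),Y[k].min(),Y[k].max()))
        for yy in np.arange(-.06,.07,.02):
            k=m&(abs(Y-yy)<.005)
            if k.any(): print("Y%.2f n%d Z %.4f %.4f"%(yy,k.sum(),Z[k].min(),Z[k].max()))
E
```

```text
t10.50 pos [0.44   0.2902 0.2595] rot [-179.92   -0.32   -2.08] F [-0.5 -0.1 -4.9] op 0.0085
[[0.04, 0.04, -0.02], np.float64(0.0)]
plane n [ 0.9994 -0.0329  0.0139] yaw -1.89 tiltx 0.80 deg 506 557 c0 [0.4382 0.289  0.1603]
tcp X off 0.0030691095466154348
Z-0.17 n10 Y -0.0651 0.0591
Z-0.16 n33 Y -0.0658 0.0796
Z-0.15 n43 Y -0.0659 0.0809
Z-0.14 n46 Y -0.0663 0.0940
Z-0.13 n34 Y -0.0670 0.0575
Z-0.12 n32 Y -0.0656 0.0649
Z-0.11 n37 Y -0.0660 0.0620
Z-0.10 n40 Y -0.0658 0.0605
Z-0.09 n33 Y -0.0650 0.0606
Z-0.08 n39 Y -0.0659 0.0656
Z-0.07 n38 Y -0.0666 0.0606
Z-0.06 n42 Y -0.0667 0.0799
Z-0.05 n45 Y -0.0659 0.0831
Z-0.04 n51 Y -0.0654 0.0960
Z-0.03 n40 Y -0.0654 0.0618
Z-0.02 n7 Y -0.0255 0.0105
Y-0.06 n48 Z -0.1691 -0.0290
Y-0.04 n43 Z -0.1643 -0.0291
Y-0.02 n40 Z -0.1669 -0.0224
Y0.00 n39 Z -0.1629 -0.0229
Y0.02 n38 Z -0.1678 -0.0264
Y0.04 n36 Z -0.1636 -0.0281
Y0.06 n34 Z -0.1693 -0.0291[ WARN:0@16.316] global loadsave.cpp:1063 imwrite_ Unsupported depth image for selected encoder is fallbacked to CV_8U.
```

View pics/side_g.png

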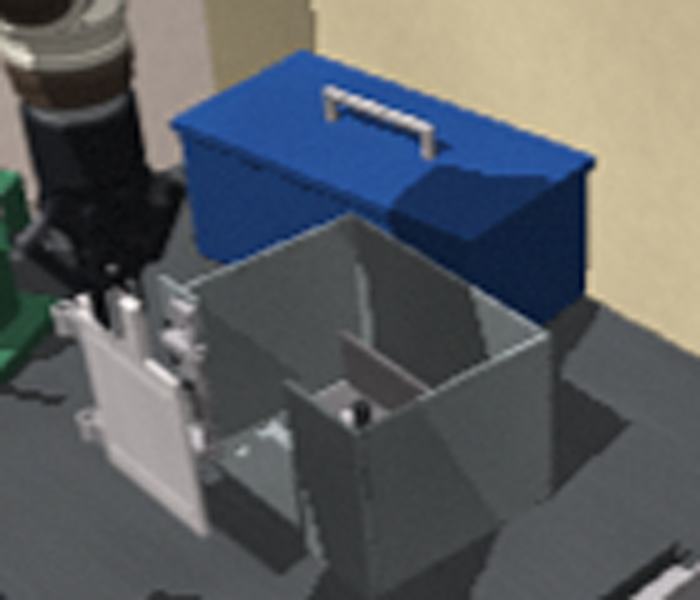

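View pics/top_g.png

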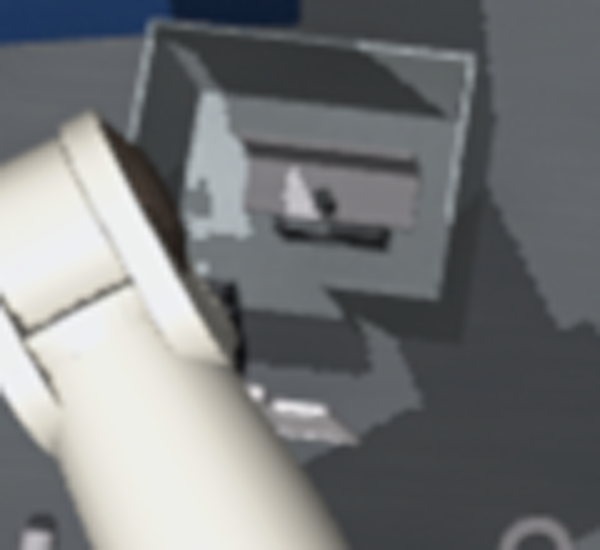

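```bash
python3 -c "
from h import *
plan([.5103,.2864,.235],-2.1,5)"
```

```text
t11.10 pos [0.4411 0.2888 0.2602] rot [-179.92   -0.36   -2.1 ] F [-0.  -0.9 -6.5] op 0.0083
[[0.55, -0.0, 0.21], np.float64(-0.0)]
[[1.11, -0.0, 0.41], np.float64(-0.0)]
[[1.66, -0.0, 0.62], np.float64(-0.0)]
[[2.21, -0.0, 0.82], np.float64(-0.0)]
[[2.77, -0.0, 1.03], np.float64(-0.0)]
```

>>> arm_command(increments=[[[0.55,0,0.2],0],[[1.1,0,0.4],0],[[1.65,0,0.6],0],[[2.2,0,0.8],0],[[2.77,0,1.03],0]])

```text
time: 11.6
ee_pos: [0.5118, 0.2861, 0.2341]
tcp_rot: [-179.9, -0.3, -2.1]
wrist_force: [-0.1, 0.5, -5.1]
opening: 0.0086
```

```bash
python3 - <<'E'
from h import *
plan([.5403,.2853,.235],-2.1,1)
c=grab("side"); np.savez("side3.npz",**c); 
f=c["frame"][100:180,215:285,::-1]; f=np.clip(f*1.5,0,255).astype(np.uint8); cv2.imwrite("pics/s_g2.png",cv2.resize(f,None,fx=8,fy=7.5,interpolation=cv2.INTER_CUBIC))
E
```

```text
t11.60 pos [0.5118 0.2861 0.2341] rot [-179.94   -0.33   -2.12] F [-0.1  0.5 -5.1] op 0.0086
[[1.14, -0.01, -0.03], np.float64(-0.0)]
```

View pics/s_g2.png

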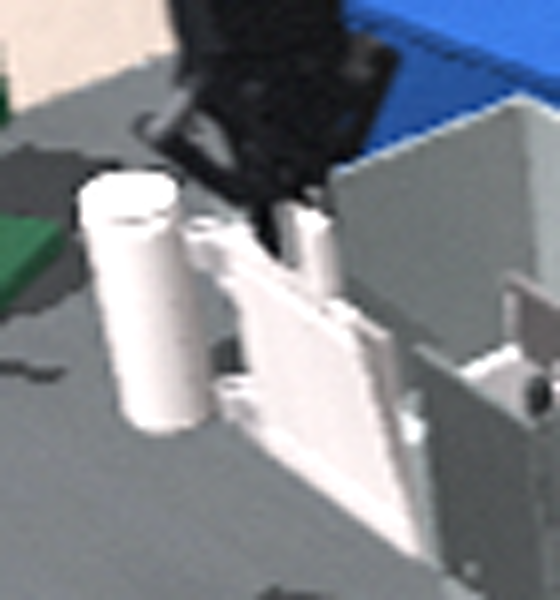

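The door is 29 mm in front of the pin line, and the spray can (at about (150,300) in the crop) is clear of it. Moving in over the pins.

>>> arm_command(increments=[[[0.25,0,0],0],[[0.5,0,0],0],[[0.75,0,0],0],[[1,0,0],0],[[1.14,0,0],0]])

```text
time: 12.4
ee_pos: [0.5396, 0.2852, 0.235]
tcp_rot: [-179.9, -0.3, -2.1]
wrist_force: [0.8, -0.2, -5.7]
opening: 0.0086
```

```bash
python3 - <<'E'
from h import *
plan([.5403,.2853,.235],-2.1,1)
from workcell import get_obs
tcp=get_obs()["ee_pos"]
c=grab("side"); np.savez("side4.npz",**c); 
f=c["frame"][110:175,225:285,::-1]; f=np.clip(f*1.5,0,255).astype(np.uint8); cv2.imwrite("pics/s_g3.png",cv2.resize(f,None,fx=9,fy=9,interpolation=cv2.INTER_CUBIC))
W,nn,c0=door_pose(c,tcp)
# project expected knuckle points & pins
for nm,X in (("pin_up_top",[.5444,.3735,.160]),("pin_up_sh",[.5444,.3735,.140]),("pin_lo_top",[.5444,.3735,.06])):
    p=proj(c,X)[0]; print(nm,p.round(2),((p-[225,110]+.5)*9).round(0))
ey=np.array([.037,.9993,0])
for nm,z in (("k_up_mouth",-.059),("k_up_top",-.039),("k_lo_mouth",-.159),("k_lo_top",-.139)):
    X=tcp+.088*ey+np.array([.0008,0,z]); p=proj(c,X)[0]; print(nm,X.round(4),((p-[225,110]+.5)*9).round(0))
Y=W
m=(W[...,0]>.52)&(W[...,0]<.575)&(W[...,1]>.355)&(W[...,1]<.39)&(W[...,2]>.15)&(W[...,2]<.205)
for v,u in zip(*np.where(m)): print(v,u,(W[v,u]*1e3).round(0))
E
```

```text
t12.40 pos [0.5396 0.2852 0.235 ] rot [-179.92   -0.34   -2.12] F [ 0.8 -0.2 -5.7] op 0.0086
[[0.03, -0.0, -0.0], np.float64(-0.0)]
plane n [ 0.9992 -0.0371  0.0163] yaw -2.12 tiltx 0.93 deg 522 1272 c0 [0.5377 0.2876 0.1358]
pin_up_top [247.04 134.48] [203. 225.]
pin_up_sh [247.71 138.67] [209. 262.]
pin_lo_top [250.31 154.67] [232. 407.]
k_up_mouth [0.5436 0.3732 0.176 ] [197. 195.]
k_up_top [0.5436 0.3732 0.196 ] [191. 156.]
k_lo_mouth [0.5436 0.3732 0.076 ] [227. 380.]
k_lo_top [0.5436 0.3732 0.096 ] [221. 344.]
126 245 [545. 379. 197.]
126 246 [548. 377. 196.]
127 244 [540. 380. 194.]
127 245 [545. 381. 191.]
127 246 [548. 378. 192.]
127 247 [547. 369. 196.]
127 249 [563. 381. 183.]
128 244 [535. 373. 195.]
128 245 [537. 368. 196.]
128 246 [540. 367. 195.]
128 247 [543. 364. 195.]
129 244 [533. 371. 192.]
129 245 [535. 367. 193.]
129 246 [539. 366. 192.]
129 247 [540. 359. 194.]
130 244 [533. 371. 187.]
130 245 [536. 369. 187.]
130 246 [540. 368. 186.]
130 247 [541. 362. 188.]
131 244 [533. 373. 182.]
131 245 [534. 367. 184.]
131 246 [539. 368. 181.]
131 247 [539. 361. 185.]
132 245 [534. 368. 179.]
132 246 [537. 365. 179.]
132 247 [540. 363. 179.]
132 248 [540. 356. 182.]
133 247 [555. 389. 155.]
133 248 [540. 357. 177.]
134 247 [554. 389. 151.]
134 249 [551. 370. 161.]
135 247 [543. 372. 159.]
135 248 [549. 374. 155.]
136 247 [541. 370. 156.]
136 248 [544. 368. 156.]
137 247 [541. 370. 151.]
137 248 [544. 369. 151.]
```

View pics/s_g3.png

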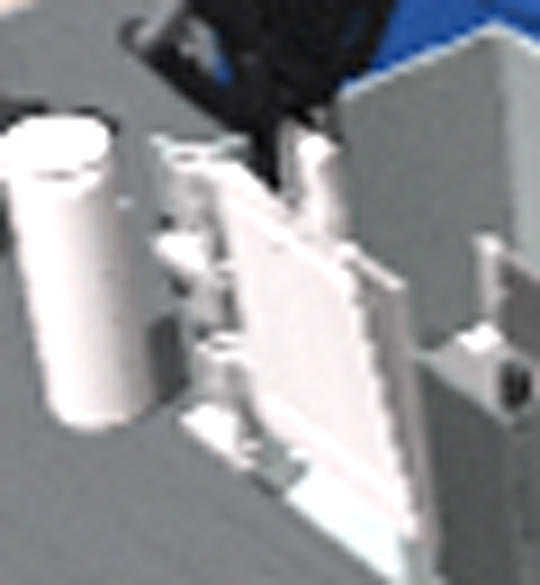

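Side-view fits put the pin line at about (0.5444, 0.373) and the knuckle axis at about (0.543, 0.3735). They line up within about 1.5 mm, so I'm lowering slowly.

>>> arm_command(increments=[[[0.04,0,0.1],0],[[0.04,0,0.25],0],[[0.04,0,0.4],0],[[0.04,0,0.5],0],[[0.04,0,0.55],0]])

```text
time: 13.2
ee_pos: [0.5396, 0.2852, 0.2209]
tcp_rot: [-179.9, -0.3, -2.1]
wrist_force: [0.5, -1.4, -5.0]
opening: 0.0086
```

>>> arm_command(increments=[[[0,0,0.06],0],[[0,0,0.12],0],[[0,0,0.18],0],[[0,0,0.24],0],[[0,0,0.24],0]])

```text
time: 13.7
ee_pos: [0.5396, 0.2852, 0.2147]
tcp_rot: [-179.9, -0.3, -2.1]
wrist_force: [-0.5, 0.3, -5.7]
opening: 0.0086
```

>>> arm_command(increments=[[[0.03,0,0.06],0],[[0.03,0,0.12],0],[[0.03,0,0.18],0],[[0.03,0,0.24],0],[[0.03,0,0.24],0]])

```text
time: 14.2
ee_pos: [0.5403, 0.2851, 0.2084]
tcp_rot: [-180.0, -0.3, -2.1]
wrist_force: [1.2, 0.0, -5.1]
opening: 0.0089
```

```bash
python3 - <<'E'
from h import *
plan([.5403,.2853,.199],-2.1,1)
c=grab("side",4)
f=c["frame"][110:175,225:285,::-1]; f=np.clip(f*1.3,0,255).astype(np.uint8); cv2.imwrite("pics/s_g4.png",cv2.resize(f,None,fx=9,fy=9,interpolation=cv2.INTER_CUBIC))
W=cloud(c)
m=(W[...,0]>.52)&(W[...,0]<.575)&(W[...,1]>.355)&(W[...,1]<.39)&(W[...,2]>.145)&(W[...,2]<.205)
for v,u in zip(*np.where(m)): print(v,u,(W[v,u]*1e3).round(0))
E
```

```text
t14.20 pos [0.5403 0.2851 0.2084] rot [-179.95   -0.27   -2.1 ] F [ 1.2  0.  -5.1] op 0.0089
[[-0.0, -0.01, 0.38], np.float64(-0.0)]
132 245 [542. 381. 169.]
132 246 [546. 380. 168.]
132 247 [547. 375. 170.]
132 248 [550. 373. 169.]
133 245 [538. 376. 169.]
133 246 [545. 380. 164.]
133 247 [549. 380. 162.]
133 248 [546. 367. 169.]
133 249 [563. 388. 151.]
134 245 [535. 372. 167.]
134 246 [537. 369. 168.]
134 247 [540. 365. 168.]
134 248 [540. 359. 171.]
134 249 [545. 360. 168.]
135 245 [536. 375. 161.]
135 246 [537. 370. 163.]
135 247 [539. 366. 163.]
135 248 [542. 363. 164.]
136 245 [535. 374. 157.]
136 246 [536. 368. 159.]
136 247 [538. 366. 159.]
136 248 [540. 361. 160.]
137 245 [534. 375. 152.]
137 246 [535. 369. 154.]
137 247 [538. 367. 154.]
137 248 [541. 363. 155.]
137 249 [541. 356. 158.]
138 247 [540. 371. 146.]
138 248 [544. 369. 146.]
138 249 [541. 358. 152.]
```

View pics/s_g4.png

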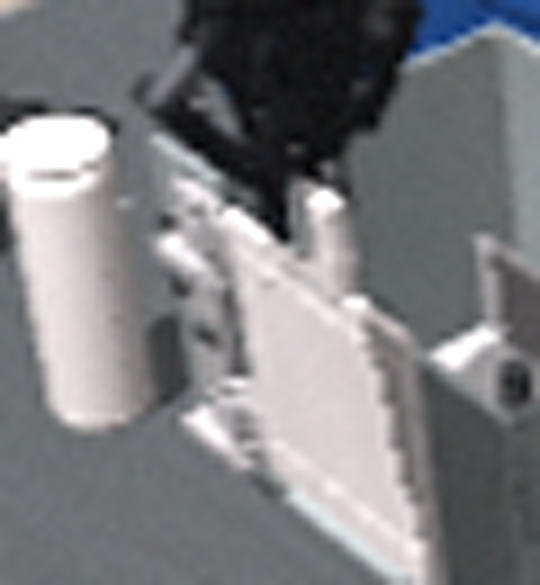

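The upper knuckle has swallowed the pin top with no contact force. Continuing down.

>>> arm_command(increments=[[[0,0,0.06],0],[[0,0,0.12],0],[[0,0,0.18],0],[[0,0,0.24],0],[[0,0,0.28],0]])

```text
time: 14.9
ee_pos: [0.5404, 0.2851, 0.2016]
tcp_rot: [-179.9, -0.3, -2.1]
wrist_force: [-0.4, -0.2, -5.2]
opening: 0.0082
```

>>> arm_command(increments=[[[0,0,0.04],0],[[0,0,0.08],0],[[0,0,0.1],0],[[0,0,0.1],0]])

```text
time: 15.3
ee_pos: [0.5404, 0.2851, 0.199]
tcp_rot: [-179.9, -0.3, -2.1]
wrist_force: [0.2, 0.4, -5.6]
opening: 0.0086
```

>>> arm_command(increments=[[[0,0,0.04],0],[[0,0,0.08],0],[[0,0,0.08],0]])

```text
time: 15.6
ee_pos: [0.5406, 0.2849, 0.1982]
tcp_rot: [-179.9, -0.4, -2.1]
wrist_force: [-1.5, -4.8, 4.2]
opening: 0.0087
```

>>> arm_command(increments=[[[0,0,0.04],0],[[0,0,0.08],0],[[0,0,0.08],0]])

```text
time: 15.9
ee_pos: [0.5408, 0.2847, 0.1978]
tcp_rot: [-179.9, -0.5, -2.1]
wrist_force: [-3.0, -6.3, 10.7]
opening: 0.0083
```

Contact at TCP z 0.198, where 0.199 was expected. Checking before release.

```bash
python3 - <<'E'
from h import *
from workcell import get_obs
plan([.5403,.2853,.199],-2.1,1)
tcp=get_obs()["ee_pos"]
c=grab("side",6)
f=c["frame"][110:175,225:285,::-1]; f=np.clip(f*1.3,0,255).astype(np.uint8); cv2.imwrite("pics/s_g5.png",cv2.resize(f,None,fx=9,fy=9,interpolation=cv2.INTER_CUBIC))
W,n,c0=door_pose(c,tcp)
X=(W-c0)@n; m=(abs(X)<.003)&(abs(W[...,1]-.285)<.06)&(W[...,2]>.02)&(W[...,2]<.25)
for yy in np.arange(.23,.35,.02):
    k=m&(abs(W[...,1]-yy)<.006); z=W[...,2][k]; print("y%.2f z %.4f %.4f"%(yy,z.min(),z.max()))
m=(W[...,0]>.52)&(W[...,0]<.56)&(W[...,1]>.364)&(W[...,1]<.39)&(W[...,2]>.03)&(W[...,2]<.205)
for v,u in zip(*np.where(m)): print(v,u,(W[v,u]*1e3).round(0),end=";")
E
```

```text
t15.90 pos [0.5408 0.2847 0.1978] rot [-179.88   -0.48   -2.12] F [-3.  -6.3 10.7] op 0.0083
[[-0.02, -0.02, -0.05], np.float64(-0.0)]
plane n [ 0.9995 -0.0298  0.0136] yaw -1.71 tiltx 0.78 deg 482 1321 c0 [0.539  0.2871 0.1009]
y0.23 z 0.0298 0.1712
y0.25 z 0.0292 0.1695
y0.27 z 0.0332 0.2152
y0.29 z 0.0295 0.1758
y0.31 z 0.0328 0.1693
y0.33 z 0.0286 0.1708
134 246 [544. 380. 159.];134 247 [546. 377. 160.];134 248 [550. 375. 159.];135 245 [536. 376. 160.];135 246 [543. 379. 156.];135 247 [543. 372. 159.];135 248 [548. 372. 156.];135 249 [548. 365. 160.];136 245 [534. 374. 157.];136 246 [536. 370. 158.];136 247 [538. 365. 160.];137 245 [534. 375. 152.];137 246 [535. 368. 155.];137 247 [538. 367. 154.];137 248 [542. 366. 152.];138 245 [535. 378. 145.];138 246 [534. 369. 150.];138 247 [538. 367. 149.];138 248 [541. 365. 149.];139 245 [537. 382. 138.];139 246 [536. 373. 143.];139 247 [538. 368. 144.];139 248 [540. 365. 145.];140 245 [537. 383. 132.];140 246 [536. 374. 137.];140 247 [537. 368. 140.];140 248 [541. 368. 138.];141 246 [536. 376. 131.];141 247 [539. 373. 131.];141 248 [541. 
[... 261 characters left out ...]
154 249 [543. 380.  61.];154 250 [548. 381.  57.];154 251 [550. 377.  58.];154 252 [552. 372.  60.];155 249 [541. 378.  58.];155 250 [547. 380.  53.];155 251 [547. 372.  58.];155 252 [549. 368.  59.];156 249 [535. 371.  59.];156 250 [538. 367.  60.];156 251 [541. 365.  59.];157 249 [535. 372.  53.];157 250 [538. 369.  53.];157 251 [542. 368.  52.];158 249 [536. 375.  46.];158 250 [539. 371.  47.];158 251 [542. 368.  47.];159 248 [537. 385.  35.];159 249 [535. 374.  42.];159 250 [537. 369.  44.];159 251 [540. 366.  44.];160 249 [539. 382.  31.];160 250 [537. 370.  38.];160 251 [540. 367.  38.];160 252 [544. 366.  37.];161 250 [535. 369.  34.];161 251 [539. 368.  32.];161 252 [543. 365.  32.];
```

View pics/s_g5.png

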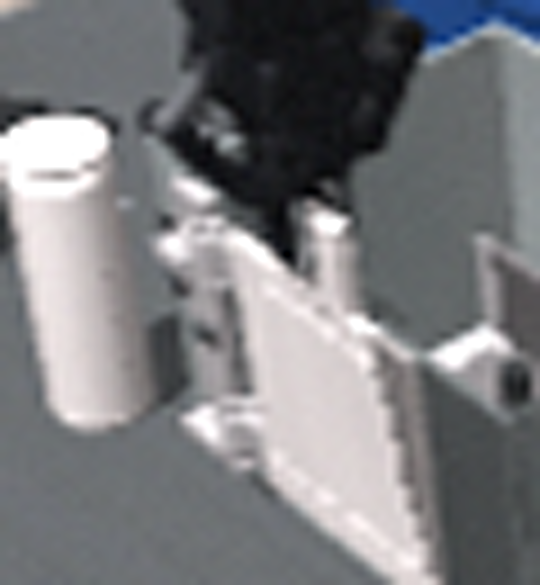

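Both knuckle tops sit level with the pin tops (z about 0.160 and 0.060), and the sheet spans z 0.030–0.170, so the door is fully seated. I'll ease the grip, open it and withdraw upward.

>>> arm_command(increments=[[[0,0,-0.02],0],[[0,0,-0.02],0],[[0,0,-0.02],0]], force=20)

```text
time: 16.5
ee_pos: [0.5408, 0.2848, 0.1982]
tcp_rot: [-179.9, -0.5, -2.1]
wrist_force: [-0.7, -2.1, 0.7]
opening: 0.0085
```

>>> arm_command(increments=[[[0,0,0],0],[[0,0,0],0],[[0,0,0],0]], claw=0.5)

```text
time: 16.8
ee_pos: [0.5409, 0.285, 0.1981]
tcp_rot: [-179.9, -0.5, -2.1]
wrist_force: [-0.0, -0.1, -0.3]
opening: 0.0209
```

```bash
python3 - <<'E'
from h import *
from workcell import get_obs
plan([.5403,.2853,.28],-2.1,1)
tcp=get_obs()["ee_pos"]
c=grab("side",4)
door_pose(c,[.5405,.285,.198])
E
```

```text
t16.80 pos [0.5409 0.285  0.1981] rot [-179.87   -0.49   -2.11] F [-0.  -0.1 -0.3] op 0.0209
[[0.0, -0.02, -3.27], np.float64(-0.0)]
plane n [0.9999 0.0155 0.0039] yaw 0.89 tiltx 0.22 deg 527 1307 c0 [0.5411 0.2591 0.0999]
```

>>> arm_command(increments=[[[0,0,0],0],[[0,0,-0.1],0],[[0,0,-0.3],0],[[0,0,-0.6],0],[[0,0,-1],0]], claw=0.3)

```text
time: 17.5
ee_pos: [0.5406, 0.2848, 0.2239]
tcp_rot: [-179.9, -0.5, -2.1]
wrist_force: [0.7, 0.0, -0.3]
opening: 0.0297
```

>>> arm_command(increments=[[[0,0,-0.5],0],[[0,0,-1],0],[[0,0,-1.6],0],[[0,0,-2.4],0],[[0,0,-3.2],0]])

```text
time: 18.0
ee_pos: [0.5398, 0.2845, 0.3055]
tcp_rot: [-179.9, -0.5, -2.1]
wrist_force: [-0.5, -0.1, 0.2]
opening: 0.0302
```

>>> arm_command(increments=[[[-0.5,0,-0.8],0],[[-1,0,-1.6],0],[[-2,0,-1.6],0],[[-3.5,0,-1.6],0],[[-4.5,0,-1.6],0]])

```text
time: 18.5
ee_pos: [0.4254, 0.2885, 0.3458]
tcp_rot: [-179.8, -0.6, -2.1]
wrist_force: [0.4, 0.1, -0.3]
opening: 0.0301
```

```bash
python3 - <<'E'
from h import *
from workcell import get_obs
plan([.5403,.2853,.28],-2.1,1)
c=grab("side",6)
W,n,c0=door_pose(c,[.5405,.285,.198])
X=(W-c0)@n; m=(abs(X)<.003)&(abs(W[...,1]-.285)<.08)&(W[...,2]>.02)&(W[...,2]<.25)
for yy in np.arange(.21,.36,.02):
    k=m&(abs(W[...,1]-yy)<.006); z=W[...,2][k]; print("y%.2f z %.4f %.4f x %.4f"%(yy,z.min(),z.max(),np.median(W[...,0][k])))
crop(c,210,70,340,190,5,"pics/s_end.png"); t=grab("top",4); crop(t,170,130,290,220,6,"pics/t_end.png")
W=cloud(t)
m=(W[...,0]>.52)&(W[...,0]<.565)&(W[...,1]>.2)&(W[...,1]<.39)&(W[...,2]>.15)&(W[...,2]<.23)
print("top n",m.sum()); mm=m&(W[...,1]>.22)&(W[...,1]<.345)&(W[...,2]>.164); P=W[mm]; a=np.polyfit(P[:,1],P[:,0],1); print("top edge slope deg",np.degrees(np.arctan(a[0])),"zmax",P[:,2].max())
E
```

```text
t18.50 pos [0.4254 0.2885 0.3458] rot [-179.8    -0.57   -2.11] F [ 0.4  0.1 -0.3] op 0.0301
[[4.57, -0.03, 2.68], np.float64(-0.0)]
plane n [9.999e-01 1.430e-02 8.000e-04] yaw 0.82 tiltx 0.05 deg 534 1387 c0 [0.5413 0.26   0.0991]
y0.21 z 0.0223 0.1644 x 0.5431
y0.23 z 0.0286 0.1661 x 0.5392
y0.25 z 0.0261 0.2118 x 0.5393
y0.27 z 0.0305 0.2123 x 0.5396
y0.29 z 0.0251 0.2131 x 0.5398
y0.31 z 0.0309 0.1686 x 0.5405
y0.33 z 0.0303 0.1688 x 0.5408
y0.35 z 0.0350 0.1591 x 0.5417
top n 160
top edge slope deg -1.4749512992161593 zmax 0.217555968470633[ WARN:0@25.251] global loadsave.cpp:1063 imwrite_ Unsupported depth image for selected encoder is fallbacked to CV_8U.
```

View pics/s_end.png

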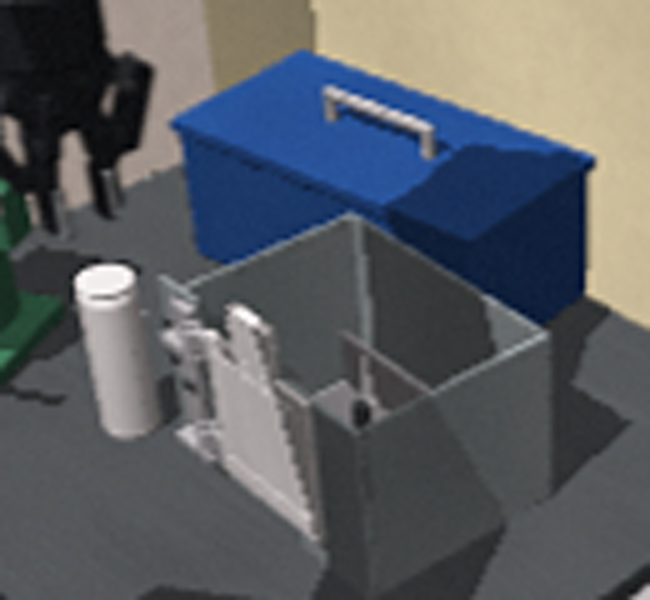

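View pics/t_end.png

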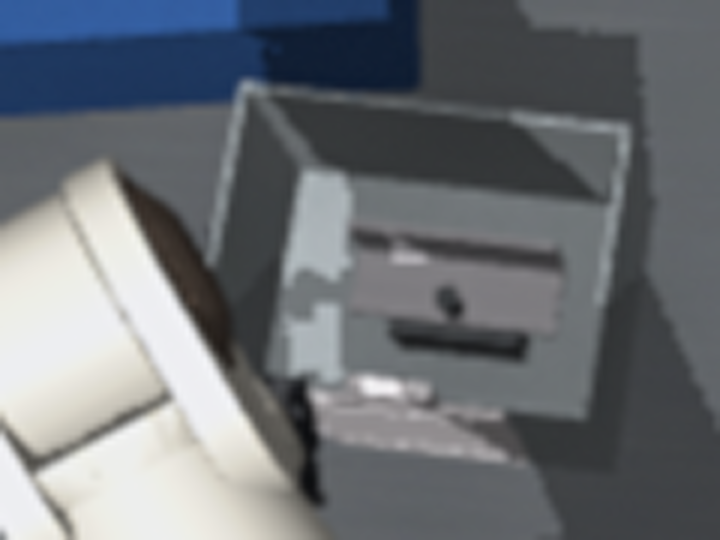

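```bash
python3 - <<'E'
from h import *
from workcell import get_obs
c=grab("side",6); W=cloud(c); x,y,z=W[...,0],W[...,1],W[...,2]
P=W[(y>.235)&(y<.345)&(z>.05)&(z<.155)&(abs(x-.541)<.012)]
A=np.c_[P[:,1],P[:,2],np.ones(len(P))]; k=np.ones(len(P),bool)
for _ in range(8):
    s=np.linalg.lstsq(A[k],P[k,0],rcond=None)[0]; r=P[:,0]-A@s; k=abs(r)<.002
print("slopes y,z deg",np.degrees(np.arctan(s[:2])),k.sum(),len(P))
m=(x>.52)&(x<.56)&(y>.364)&(y<.385)
for z0,z1 in ((.135,.175),(.03,.075)):
    q=W[m&(z>z0)&(z<z1)]; print((q[q[:,2].argsort()[::-1]][:5]*1e3).round(0).tolist())
b=dict(np.load("sideA.npz")); d=np.abs(b["frame"]-c["frame"]).max(-1)
print(get_obs()["time"])
cv2.imwrite("pics/full_end.png",c["frame"][:,:,::-1].astype(np.uint8))
E
```

```text
slopes y,z deg [ 1.69452941 -0.73802849] 304 306
[[551.0, 369.0, 161.0], [534.0, 366.0, 161.0], [546.0, 375.0, 161.0], [543.0, 378.0, 161.0], [538.0, 366.0, 159.0]]
[[543.0, 381.0, 60.0], [548.0, 367.0, 60.0], [538.0, 368.0, 59.0], [546.0, 371.0, 59.0], [542.0, 366.0, 59.0]]
19.3
```

View pics/full_end.png

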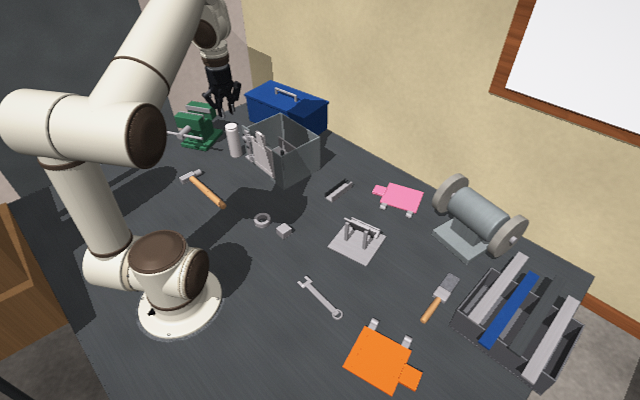

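The door hangs shut: plane within 0.5° of the guard's, and 0.7° off vertical. Both knuckle tops are at their seated heights (0.160 and 0.060), and the other things on the bench look unmoved.

```bash
python3 -c "
from workcell import job_done,get_obs
print(job_done()); print(get_obs()['time'])"
```

```text
the job is handed in; nothing more can be done
None
the job is handed in; nothing more can be done
```

The aluminium door is hung on the spark guard with both knuckles down on their pins and the door shut. The job was handed in at about 19 s on the robot's clock; `job_done()` gave no verdict.

**What I did:** I gripped the leaning door's tab with the tool vertical and drew it up along its own plane. Moving the grip forward then stood it upright between the pads. The cameras put the real pin line about 8 mm to the -y side of nominal. I brought the door in from the front, raised 36 mm, and lowered it until it touched down at TCP z 0.198 (0.199 expected). The grip was still at 80 N then. After that I released and moved the gripper about 12 cm back and 15 cm up.

**Last checks:**
- **Seating:** both knuckle tops are level with their pin tops, at z of about 0.160 and 0.060. Before release, the upper pin's top showed inside its bore.
- **Upright and shut:** the door is about 0.7° off vertical, and its plane is about 0.4° from the guard's.
- **Clearance:** the wrist force is near zero, and the other loose things look unmoved in the picture.

**Checks that disagreed:**
- **Door angle after release:** two quick side-view fits put the door about 3° off the guard plane, probably because part of the door stop was included. A cleaner fit on the sheet alone gave the 0.4°. All three are inside the 0.1 rad (5.7°) limit.
- **Top-view edge fit:** I set this one aside as unreliable. It read -1.5° where a shut door should read about +2°, and the arm hid part of that view.

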